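# Fit the julienne cassette in the vegetable slicer

### The arm

A 6-joint arm with a two-finger parallel gripper is mounted at the origin on a cart in front of the work surface, level with it; the furniture and walls round the work are solid. World frame = base frame: x ahead of the robot, y to its left, z up, the work surface at z = 0. Lengths are in m, angles in rad, forces in N, time in s.
With the tool pointing down it reaches from about 0.35 to 0.85 m from the base axis. Payload 8.1 kg.
Tool frame: the origin (TCP) lies between the finger pads; the fingertips stand tips_ahead ahead of it and the grasp point (between the pads) lies 8 mm behind it (tips_ahead is the distance from the TCP to the fingertips, in m); z points along the fingers, x is the direction in which the jaws open and shut, and the axes are right-handed (so a half turn about z gives the same grasp; the last joint's range is limited). The gripper opens to 93 mm and grips with 3 to 60 N. Pads are 15 mm wide; open, the fingers measure 128 mm over their backs; the gripper's body (75 mm by 188 mm) begins 65 mm behind the grasp point.
Start: joints at [-1.355, 0.13, 1.488, -0, 1.523, -0.085], TCP at [0.178, -0.573, 0.193] pointing down, gripper open.
Joint ranges: [-2.96, 2.96], [-0.89, 2.26], [0.02, 2.5], [-1.34, 4.48], [0, 2.73], [-2.66, 2.66]. Speed limits (rad/s): [2.39, 2.39, 2.79, 3.14, 3.14, 3.14].

### API

Orientations are given as a rotation vector (axis times angle).
In Python, from plant import * gives the robot as it stands.
- The arm moves only by the tool play_rows, never from a script. Its argument "increments" is a list that holds one entry, the list of rows, each a list of 4 numbers: the shift along the tool's x, y, z in cm, then the turn about the tool's z in rad. A call has 1 to 5 rows; each row is the pose to reach, as a shift and turn from the pose measured when the call began, along the tool's axes at that moment; what a row does not reach only later rows make up. A row lasts 1/10 s, in which the tool goes at most 50 mm and 8.59 degrees, less where a joint would pass 70% of its speed; a pose out of reach is approached as far as the arm can. A call with a gripper value outside its range is refused whole. "jaw" is the finger opening in cm, from 0 to 9.3, set as the call begins (left out, the last holds). The fingers move at their own pace and stop on an object; "squeeze" is the grip in N (left out, the last holds). Time passes only in rows, so rows that repeat a pose let the fingers close. It gives the time, the measured TCP pose, the force and the opening at its end, in the units of the state.
- read_state(): the state, without advancing time (a new reading comes with each control period).
- read_camera(name): name is "scene" or "side" or "wrist"; returns (picture, depth): 400x640x3 uint8, blue, green, red; 400x640 float32, m along the optical axis (not along the pixel's ray), 0 where there is no reading.
- camera_params(name): a dict with "K" (3x3 intrinsics, pixels), "k1" (the pictures are not rectified: a ray, as slopes to the right and down, at radius r is drawn at 1 + k1 r^2 times it, then the intrinsics apply), "eye" and "orientation" of the camera in the world. Camera axes: x right, y up, looking along -z (the intrinsics and any distortion apply to the point x, -y, -z); pixel columns grow to the right and rows downward; lengths in m; the calibration is good to about 2 mm. A picture is of the moment at which its call begins: read the wrist's pose just before it. camera_params takes no time and is no camera call; for the wrist camera it gives the pose at the moment of the call.
- close_job(): hands the job in, once; it reports no verdict.
The state is a dict: "t": time; "q": joint angles; "dq": joint speeds; "joint_torque": joint torques, N m; "tool_pos": TCP position; "orientation": TCP orientation; "force": force on the tool from outside, world axes, zero at the start; "wrist_torque": the same for the moment, N m; "opening": finger opening in m.
Only numpy, scipy, OpenCV 4.12 (cv2) and the standard library are available. Lean on these libraries where they do the work, as an engineer would, in place of code of your own. Each camera call takes 0.05 s, during which the arm holds its last target.

### The job

Fit the orange julienne blade cassette into the empty pocket of the white vegetable slicer: blade side up, hook its two tongues under the overhanging edge of the slicer's higher steel deck, then press its other end down until the red spring catch snaps over it and the cassette lies fully home, flat and square. Leave the grey plain-blade cassette and the other things on the counter where they are.

Things in the scene. Friction and masses are not known exactly. Their poses are not given: they have to be found in the camera images.
- julienne: orange blade cassette with steel comb teeth, loose, flat on the counter. Slab 100 (x) x 60 (y) x 8 mm; along both long edges a rail 6 thick, 72 long (x -36 to 36), top 24 above the underside: grip across the 60 mm over the rails; 48 free between them. Two tongues stick 7 mm out of the -x end; the plain +x end goes under the catch. Origin: centre of the underside, z up. 0.12 kg
- julienne_tongue (a point): midway between the tips of the orange cassette's two tongues (origin + [-57, 0, 4.75] mm). Each tongue is 16 wide, centred at y = -18 or +18, 2.5 to 7 mm above the underside
- julienne_lip (a point): on the orange cassette, middle of the top edge of its plain end (50 mm from the origin toward +x, 8 mm above the underside)
- plain: the other cassette, grey, same size and shape but with a straight blade and no teeth; to be left alone
- slicer: white vegetable slicer, fixed, 292 mm long (x) x 102 wide (y), an open pocket in its middle. Origin: centre of its underside on the counter; +x runs from the higher, ribbed infeed deck (top 70 mm above the counter) to the lower outfeed deck with the red catch. Food rails on both decks, top 82 mm; a grey handle loop sticks 30 mm out of the -x end
- pocket (a point): centre of the pocket floor, 58 mm above the counter, axes as the slicer's; a seated cassette's origin and axes coincide with it. Pocket 62.4 mm wide between chamfered guides 8 high at its four corners only (x -58 to -28 and 28 to 51.5 mm); between these the sides are open to 16 mm below the floor, as room for fingers. End walls at x = -58 and +51.5 mm, the latter 6 high
- slot (a point): where the middle between the tongue tips belongs (pocket + [-57, 0, 4.75] mm), in the slot under the steel infeed plate, which overhangs the pocket floor from x = -58 to -51.5 mm, underside 8.5, top 12 above the floor. The tongues can enter only with the cassette's plain end raised 10 to 20 degrees, near end low, then slid toward -x to the wall and lowered
- catch (a joint): red spring catch at the pocket's +x end: travel in m along the slicer's +x, 0 when sprung fully forward, up to 0.007 pushed back. Its sloping nose, 29 mm wide, is pushed back by a cassette end pressed down on it with about 10 N and then snaps forward over it
- catch_nose (a point): lower tip of the catch's nose: 9.5 mm above the pocket floor, at pocket x = 46.5 mm, 3.5 inside the seated cassette's end; from there the nose slopes up and away to 17.5 mm above the floor at x = 51; its thumb tab behind reaches 23
- oil_bottle: squeeze bottle of oil, 62 mm across, 261 tall, standing behind the work; bystander; origin at the centre of its underside
- dredger: steel shaker with handle, 112 mm tall, standing behind the work on the right; bystander; origin at the centre of its underside
- tin: food tin, 76 mm across, 58 tall; bystander; origin at the centre of its underside
- bowl: white bowl, 110 mm across, 49 tall, on the right; bystander; origin at the centre of its underside
- peeler: black-handled peeler, 170 mm long, lying flat; bystander; origin at the centre of its underside
- order_pad: order pad, 142 x 86 x 11 mm, lying flat in front on the right; bystander; origin at the centre of its underside
- marker: black marker pen, 128 mm long, lying on the order pad; bystander; origin at its lowest point under the middle
There are look-alikes about, which are no part of the job. Several things have the shape of the julienne; the one meant has the colours described above.

How it is judged:
By the outcome, as a careful person would: the job done as asked, in the order asked, and still so for the second after the job is handed in, with the robot touching nothing.
It also fails if it takes over 54 s, if anything falls off the work surface, if the arm or the gripper's body presses on something with over 40 N, if the wrist force passes 120 N, or if a joint passes its speed limit or range.

## Working session

There is one attempt and no reset: what is moved stays moved. The work goes in short steps, Python scripts to look and compute and a tool call to move; the robot and the scene stay as the last step left them, time stands still between calls to the robot, and variables do not carry over. Pictures are saved under pics/ and viewed, and the job is handed in when it is done.

Besides the shell and the picture viewer there is one more tool, called after "Call:" as name(argument=value, ...) on one line, values as JSON. play_rows: Moves the arm, as the interface text tells. Its arguments: {"type":"object","properties":{"increments":{"type":"array"},"jaw":{"type":"number"},"squeeze":{"type":"number"}},"required":["increments"]}

```bash
ls; mkdir -p pics; cat > h.py <<'E'
import numpy as np, cv2
from scipy.spatial.transform import Rotation as R
from plant import *
E
python3 - <<'E'
from h import *
print(read_state())
for n in ["scene","side"]:
    im,d=read_camera(n); np.savez(f"{n}0.npz",im=im,d=d); cv2.imwrite(f"pics/{n}0.png",im); print(n,camera_params(n))
print(camera_params("wrist"))
E
```

```text
pics
{'t': 0.0, 'q': array([-1.35543663e+00,  1.31173378e-01,  1.48929832e+00, -2.04990516e-06,
        1.52301458e+00, -8.53894311e-02]), 'dq': array([-0.00018839,  0.00164691,  0.00054209, -0.00024621,  0.00109151,
       -0.00114104]), 'joint_torque': array([ 6.54883934e-04, -5.59836459e+01, -4.91756988e+01,  7.66761904e-02,
        3.57340090e-02, -2.23631496e-04]), 'tool_pos': array([ 0.17763149, -0.57243622,  0.19176977]), 'orientation': array([-2.52815835e+00,  1.86284110e+00,  2.23666091e-03]), 'force': array([ 0.13783029, -0.73246503, -0.04820577]), 'wrist_torque': array([-0.03506079,  0.02160387,  0.03047571]), 'opening': 0.0930848363491058}
scene {'K': array([[489.60017499,   0.        , 322.814749  ],
       [  0.        , 489.60017499, 196.53934429],
       [  0.        ,   0.        ,   1.        ]]), 'k1': -0.07649426663268068, 'eye': array([-0.43973813, -0.64672639,  0.86334417]), 'orientation': array([ 0.89121277, -0.50239431, -0.96781806])}
side {'K': array([[520.11209332,   0.        , 325.66999005],
       [  0.        , 520.11209332, 193.35990993],
       [  0.        ,   0.        ,   1.        ]]), 'k1': 0.042761582521091246, 'eye': array([0.02124412, 0.82514978, 0.94269544]), 'orientation': array([ 0.28947398, -1.10421397, -2.36200711])}
{'K': array([[359.94684605,   0.        , 312.62489519],
       [  0.        , 359.94684605, 197.35886583],
       [  0.        ,   0.        ,   1.        ]]), 'k1': -0.013172238635359984, 'eye': array([ 0.25042332, -0.5498381 ,  0.38451807]), 'orientation': array([-0.23865375,  0.17667158, -1.26143919])}
```

View pics/scene0.png

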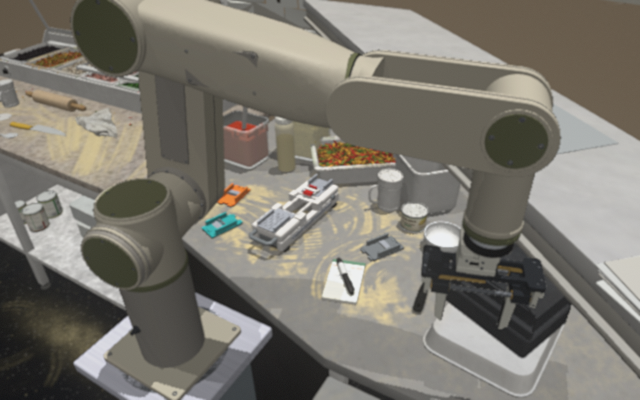

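View pics/side0.png

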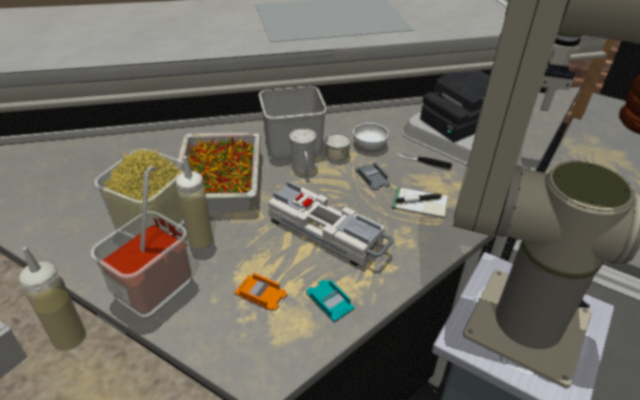

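The scene contains three cassette shapes: orange at side (261,291), teal at (330,300) and grey at (373,175). Orange fits the description. I'll confirm it in an enlarged crop and take rough positions.

```bash
cat >> h.py <<'E'
def rays(cp,uv):
    K=cp["K"];uv=np.atleast_2d(np.float64(uv))
    p=cv2.undistortPoints(uv.reshape(-1,1,2),K,np.array([cp["k1"],0,0,0,0.])).reshape(-1,2)
    dc=np.c_[p[:,0],-p[:,1],-np.ones(len(p))]
    return dc@R.from_rotvec(cp["orientation"]).as_matrix().T   # unit depth rays
def onplane(cp,uv,z):
    d=rays(cp,uv);e=np.array(cp["eye"]);return e+d*((z-e[2])/d[:,2])[:,None]
def withdepth(cp,uv,D):
    uv=np.atleast_2d(uv);d=rays(cp,uv);dd=np.array([D[int(round(v)),int(round(u))] for u,v in uv]);return np.array(cp["eye"])+d*dd[:,None]
def proj(cp,P):
    P=np.atleast_2d(P);Rm=R.from_rotvec(cp["orientation"]).as_matrix();c=(P-cp["eye"])@Rm
    x=c[:,0]/-c[:,2];y=-c[:,1]/-c[:,2];s=1+cp["k1"]*(x*x+y*y);K=cp["K"]
    return np.c_[K[0,0]*x*s+K[0,2],K[1,1]*y*s+K[1,2]]
E
python3 - <<'E'
from h import *
f=np.load("side0.npz");im=f["im"];D=f["d"];cp=camera_params("side")
cv2.imwrite("pics/side0c.png",cv2.resize(im[160:330,220:420],None,fx=4,fy=4*0.85*1.0,interpolation=cv2.INTER_CUBIC))
hsv=cv2.cvtColor(im,cv2.COLOR_BGR2HSV)
m=cv2.inRange(hsv,(8,150,120),(20,255,255));m[:, :230]=0;m[:,290:]=0;m[:265]=0;m[315:]=0
ys,xs=np.nonzero(m);P=withdepth(cp,np.c_[xs,ys],D);ok=(P[:,2]>-.01)&(P[:,2]<.05);P=P[ok]
print("orange",len(P),P.mean(0),P[:,2].min(),P[:,2].max(),cv2.minAreaRect(P[:,:2].astype(np.float32)))
vs,us=np.mgrid[170:290,250:410];Q=withdepth(cp,np.c_[us.ravel(),vs.ravel()],D)
s=(Q[:,2]>.04)&(Q[:,2]<.095);k=np.zeros(vs.shape,np.uint8);k[s.reshape(vs.shape)]=255
n,l,st,c=cv2.connectedComponentsWithStats(k)
for i in range(1,n):
    if st[i,4]>300:
        q=Q[l.ravel()==i];print(st[i],q.mean(0),cv2.minAreaRect(q[:,:2].astype(np.float32)))
m=cv2.inRange(hsv,(0,180,120),(6,255,255))|cv2.inRange(hsv,(175,180,120),(180,255,255));m[:190]=0;m[215:]=0;m[:,:290]=0;m[:,320:]=0
ys,xs=np.nonzero(m);print("red",withdepth(cp,np.c_[xs,ys],D).mean(0))
E
```

```text
orange 817 [0.52709159 0.25182027 0.01211876] 0.0002364562921226554 0.02873396830845898 ((0.5302978754043579, 0.25179553031921387), (0.10911063104867935, 0.06665762513875961), 2.6910417079925537)
[  18   11  125   77 3716] [0.49896661 0.01615272 0.06334994] ((0.5013113021850586, 0.004590898752212524), (0.10843656212091446, 0.3297584652900696), 86.51797485351562)
red [5.75805973e-01 5.49700633e-04 7.46368237e-02]
```

View pics/side0c.png

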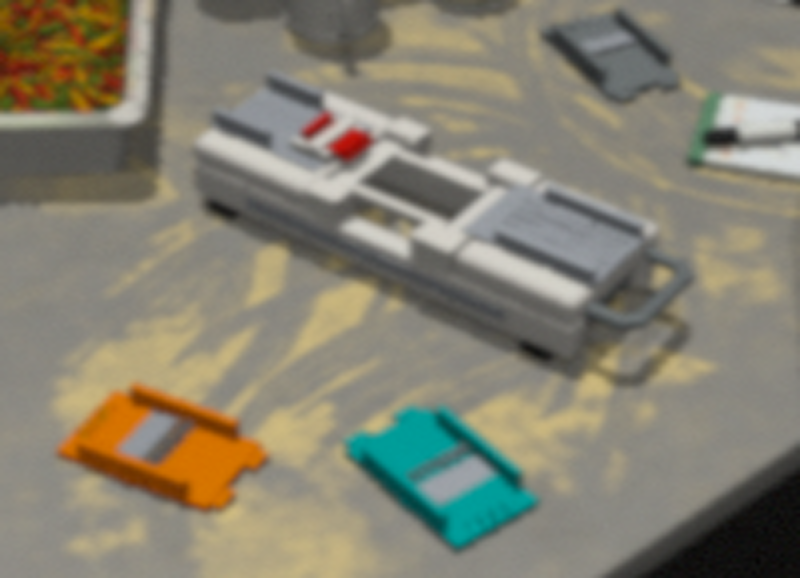

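The orange slab with steel teeth, crop (160,450), is the julienne. It lies flat and blade up, with its tongues on the right in the crop, toward the robot. The catch is at crop (340,135) and the handle at (650,290), so the slicer's +x is roughly world +x. Next I'll move above the cassette for a close wrist view.

```bash
cat >> h.py <<'E'
def mv(target,jawyaw=None):
    s=read_state();Rm=R.from_rotvec(s["orientation"]).as_matrix()
    sh=Rm.T@(np.array(target)-s["tool_pos"])*100
    cur=np.arctan2(Rm[1,0],Rm[0,0]);turn=None
    if jawyaw is not None:
        turn=-((jawyaw-cur+np.pi/2)%np.pi-np.pi/2)  # tool z down
    print("t",round(s["t"],2),"tcp",s["tool_pos"].round(4),"q6",s["q"][5].round(3),"jaw yaw deg",np.degrees(cur).round(2),"z",Rm[:,2].round(4),"shift cm",sh.round(2),"turn",turn,"F",s["force"].round(1),"open",round(s["opening"],4))
E
python3 - <<'E'
from h import *
mv([0.50,0.20,0.27],np.pi/2)
f=np.load("side0.npz");D=f["d"];cp=camera_params("side")
for n,u,v in [("oil",193,180),("dredger",303,135)]: print(n,withdepth(cp,[[u,v]],D))
E
```

```text
t 0.1 tcp [ 0.1777 -0.5725  0.1919] q6 -0.085 jaw yaw deg -72.76 z [-4.0e-04  1.6e-03 -1.0e+00] shift cm [-64.24 -53.68  -7.7 ] turn 0.300830605432715 F [ 0.4 -0.2 -0.7] open 0.0929
oil [[0.74449124 0.20332454 0.20317836]]
dredger [[ 0.71981987 -0.19857478  0.11018183]]
```

Call:
play_rows(increments=[[[-4,-2,-4,0],[-8,-5,-8,0],[-12,-8,-8,0.1],[-16,-11,-8,0.2],[-20,-15,-8,0.3]]])

```text
t: 0.6
tool_pos: [0.2505, -0.3592, 0.2723]
orientation: [-2.216, 2.226, 0.001]
force: [1.0, -0.5, -0.4]
opening: 0.0929
```

```bash
python3 -c "
from h import *
mv([0.50,0.20,0.27],np.pi/2)"
```

```text
t 0.6 tcp [ 0.2505 -0.3592  0.2723] q6 0.496 jaw yaw deg -90.26 z [ 1.e-04  8.e-04 -1.e+00] shift cm [-56.03 -24.7    0.27] turn -0.004501031294786628 F [ 1.  -0.5 -0.4] open 0.0929
```

Call:
play_rows(increments=[[[-4.5,-2.2,0,0],[-9,-4.4,0,0],[-13.5,-6.6,0,0],[-18,-8.8,0,0],[-22.5,-11,0,0]]])

```text
t: 1.1
tool_pos: [0.3609, -0.1344, 0.2723]
orientation: [-2.215, 2.226, 0.0]
force: [0.5, -1.1, -0.4]
opening: 0.0928
```

Call:
play_rows(increments=[[[-4.5,-2.2,0,0],[-9,-4.4,0,0],[-13.5,-6.6,0,0],[-18,-8.8,0,0],[-22.5,-11,0,0]]])

```text
t: 1.6
tool_pos: [0.4713, 0.0903, 0.2722]
orientation: [-2.216, 2.226, -0.0]
force: [0.9, -1.1, 0.5]
opening: 0.093
```

```bash
python3 -c "
from h import *
mv([0.50,0.20,0.27],np.pi/2)
cp=camera_params('wrist');im,d=read_camera('wrist');np.savez('w1.npz',im=im,d=d,**cp);cv2.imwrite('pics/w1.png',im);print(cp['eye'],cp['orientation'],proj(cp,[.53,.25,0]))"
```

```text
t 1.6 tcp [0.4713 0.0903 0.2722] q6 1.657 jaw yaw deg -90.26 z [ 5.e-04  4.e-04 -1.e+00] shift cm [-10.99  -2.82   0.23] turn -0.004513852290713771 F [ 0.9 -1.1  0.5] open 0.093
[0.54732464 0.09014611 0.46492121] [-0.21707711  0.21781662 -1.56443897] [[185.6736298  110.24071318]]
```

View pics/w1.png

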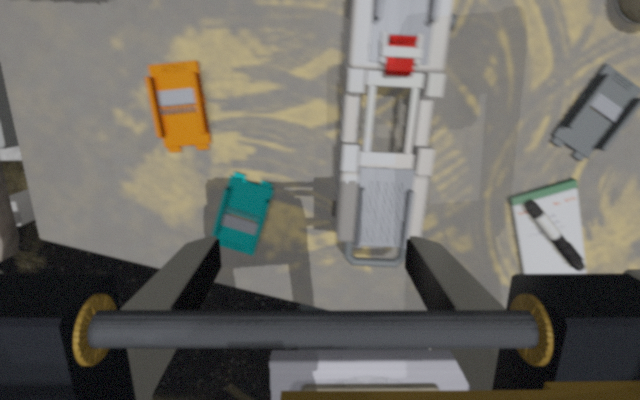

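The wrist view shows the orange cassette at (180,105) with its tongues downward at (187,148), the teal one at (243,213), the grey one at (595,112) and the slicer with its catch at (402,55). Now I'll measure.

```bash
cat >> h.py <<'E'
def load(fn):
    f=np.load(fn);return f["im"],f["d"],{k:f[k] for k in("K","k1","eye","orientation")}
def snap(name,fn):
    cp=camera_params(name);im,d=read_camera(name);np.savez(fn+".npz",im=im,d=d,**cp);cv2.imwrite(f"pics/{fn}.png",im);return im,d,cp
def orange(im,D,cp,zlo=-.01,zhi=.05):
    hsv=cv2.cvtColor(im,cv2.COLOR_BGR2HSV);m=cv2.inRange(hsv,(8,150,90),(20,255,255))
    n,l,st,c=cv2.connectedComponentsWithStats(m);i=1+np.argmax(st[1:,4]);m=((l==i)*255).astype(np.uint8)
    cn,_=cv2.findContours(m,cv2.RETR_EXTERNAL,cv2.CHAIN_APPROX_NONE);cn=max(cn,key=cv2.contourArea)
    return cn.reshape(-1,2),m
E
python3 - <<'E'
from h import *
im,D,cp=load("w1.npz")
c,m=orange(im,D,cp);print(cv2.contourArea(c),c.min(0),c.max(0))
ys,xs=np.nonzero(m);P=withdepth(cp,np.c_[xs,ys],D)
print("z pct",np.percentile(P[:,2],[2,20,50,80,98]))
r=P[(P[:,2]>.018)&(P[:,2]<.03)];print("rails n",len(r),r.mean(0),cv2.minAreaRect(r[:,:2].astype(np.float32)))
for z in(0,.008): q=onplane(cp,c,z);print(z,cv2.minAreaRect(q[:,:2].astype(np.float32)))
# slicer
big=cv2.resize(im[0:280,320:470],None,fx=3,fy=3,interpolation=cv2.INTER_CUBIC)[:600*1+240];cv2.imwrite("pics/w1s.png",cv2.resize(big,None,fx=.71,fy=.71))
c2=cv2.resize(im[40:180,130:290],None,fx=4,fy=4,interpolation=cv2.INTER_CUBIC);cv2.imwrite("pics/w1o.png",c2)
vs,us=np.mgrid[0:270,325:460];Q=withdepth(cp,np.c_[us.ravel(),vs.ravel()],D)
for lo,hi in((.066,.074),(.05,.062),(.075,.088)):
  s=(Q[:,2]>lo)&(Q[:,2]<hi);print(lo,s.sum(),cv2.minAreaRect(Q[s][:,:2].astype(np.float32)))
E
```

```text
4194.5 [147  61] [210 151]
z pct [0.00186024 0.00801812 0.00906229 0.02110104 0.02562999]
rails n 754 [0.53664835 0.25079985 0.02346869] ((0.5358201265335083, 0.2514355778694153), (0.07171101868152618, 0.060156673192977905), 5.307155132293701)
0 ((0.5327363610267639, 0.2588004767894745), (0.10700234770774841, 0.06700572371482849), 5.103344440460205)
0.008 ((0.5329873561859131, 0.2558984160423279), (0.1051611378788948, 0.06585274636745453), 5.10336971282959)
0.066 8440 ((0.5072280764579773, 0.002755187451839447), (0.10258255153894424, 0.26805180311203003), 86.88715362548828)
0.05 3925 ((0.4907115697860718, 0.00037607550621032715), (0.10977590829133987, 0.3050270676612854), 86.73076629638672)
0.075 2075 ((0.5065021514892578, 0.002851352095603943), (0.06141931563615799, 0.26191622018814087), 86.79600524902344)
```

View pics/w1s.png

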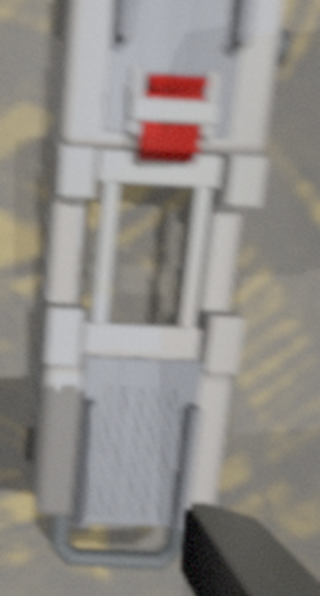

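View pics/w1o.png

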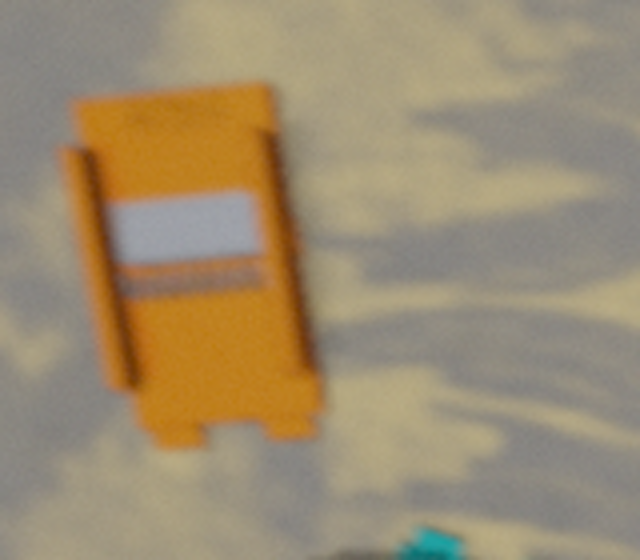

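Call:
play_rows(increments=[[[2,1,2.5,0],[4,2,5,0],[6,3,8,0],[8,4,10.5,0.05],[8,4,10.5,0.05]]])

```text
t: 2.15
tool_pos: [0.4288, 0.0155, 0.1611]
orientation: [2.159, -2.278, -0.014]
force: [-0.8, -0.2, -0.8]
opening: 0.093
```

```bash
python3 - <<'E'
from h import *
mv([0.43,0.01,0.16],np.pi/2-.0558)
im,D,cp=snap("wrist","w2")
E
```

```text
t 2.15 tcp [0.4288 0.0155 0.1611] q6 1.538 jaw yaw deg -93.09 z [-0.0082  0.0043 -1.    ] shift cm [ 0.55 -0.15  0.1 ] turn 0.0018244569323684345 F [-0.8 -0.2 -0.8] open 0.093
```

View pics/w2.png

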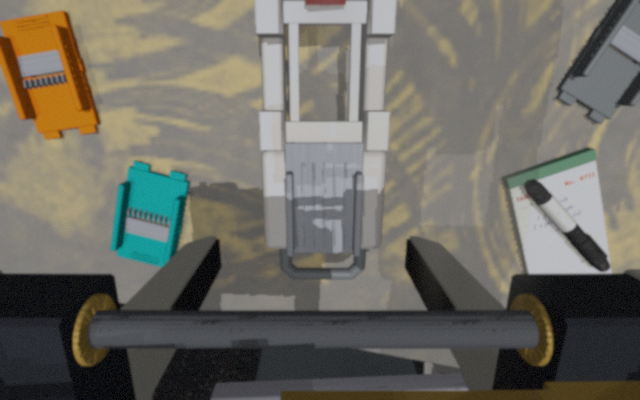

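The pocket sits at the top edge of this view, so I'll move 8 cm further in.

Call:
play_rows(increments=[[[0,-4,0,0],[0,-8,0,0],[0,-8.5,0,0]]])

```text
t: 2.5
tool_pos: [0.5192, 0.0123, 0.1635]
orientation: [-2.163, 2.277, 0.009]
force: [-0.8, -0.7, 0.2]
opening: 0.093
```

```bash
python3 - <<'E'
from h import *
mv([0.51,0.01,0.16],np.pi/2-.0558)
im,D,cp=snap("wrist","w3")
cv2.imwrite("pics/w3c.png",cv2.resize(im[0:270,220:420],None,fx=3,fy=2.2,interpolation=cv2.INTER_CUBIC))
E
```

```text
t 2.5 tcp [0.5192 0.0123 0.1635] q6 1.543 jaw yaw deg -92.95 z [-0.0033  0.0051 -1.    ] shift cm [0.28 0.91 0.35] turn 0.004318322359050164 F [-0.8 -0.7  0.2] open 0.093
```

View pics/w3c.png

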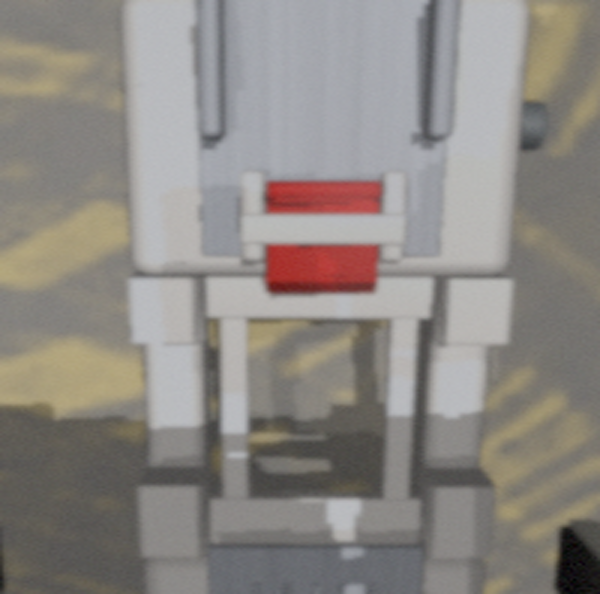

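```bash
python3 - <<'E'
from h import *
im,D,cp=load("w3.npz")
vs,us=np.mgrid[0:275,225:420];Q=withdepth(cp,np.c_[us.ravel(),vs.ravel()],D)
a=np.radians(-3.2);ex=np.array([np.cos(a),np.sin(a)]);ey=np.array([-ex[1],ex[0]])
o=np.array([.505,.0027])
x=((Q[:,:2]-o)@ex*1000).reshape(vs.shape);y=((Q[:,:2]-o)@ey*1000).reshape(vs.shape);z=(Q[:,2]*1000).reshape(vs.shape)
k=0
# render local height map
for v in list(range(60,275,8)): print(v,int(x[v,100]),z[v,::6].astype(int))
E
```

```text
60 114 [ 1  0  2  0  1  0 59 64 64 65 64 82 64 65 65 66 67 67 66 65 65 67 65 80
 82 64 65 65 59 55  1  1  1]
68 109 [ 1  0  0  0  0  1  0 64 65 64 65 66 66 66 65 65 66 65 67 66 65 66 67 65
 64 65 64 64  1  1  2  1  1]
76 103 [ 1  2  0  0  0  0  1 63 64 64 65 65 66 66 66 65 67 66 66 67 66 66 65 65
 65 65 65 63  0  0  0  1  0]
84 97 [ 1  1  2  1  0  0  1 65 64 63 65 65 65 74 80 80 82 82 80 81 82 74 65 65
 64 66 65 64  0  1  0  0  1]
92 91 [ -1   0   0   0   0 355   1  64  64  63  65  65  67  75  73  74  75  74
  73  75  74  75  65  66  64  64  64  64   0   0   1   0   1]
100 85 [ 0  1  0  0  1  0  0 62 65 64 64 66 66 77 77 78 76 76 77 77 78 78 67 65
 63 65 64 63  0  2  0  1  0]
108 80 [ 1  0  1  1  0  0  1 63 63 65 64 65 65 77 77 77 79 77 77 79 78 79 66 67
 65 63 66 63  0  0  1  0  1]
116 74 [ 1  0  0  0  0  0  0 64 66 64 64 65 64 74 74 74 75 73 75 74 75 74 65 66
 65 63 64 63  0  1  0  0  1]
124 68 [ 0  0  0  0  0  0  0 47 62 61 60 61 61 60 74 75 73 73 74 76 74 61 60 61
 62 62 62  1  1  0  0  0  0]
132 61 [ 1  0  0  1  0  1  1 66 67 65 64 58 59 58 69 70 70 70 70 70 57 59 59 58
 65 66 6
[... 1413 characters left out ...]
 1   1   1   0   0   1  65  67  65  65  57  58  59  59  57  58  58
  58  57  58  59  57  66  65  67  67   0   0   0   0 189   1]
244 -38 [  0   0   0   0   2   0   0  66  67  66  66  58  58  58  58  58  58  60
  58  58  58  58  58  65  66  66  66   0   0   0   0 196 199]
252 -40 [  0   2   0   0   0   0   1  65  66  67  67  71  70  70  70  70  71  71
  71  69  71  71  70  66  66  66  66   1   0   0   0 200 205]
260 -48 [  0   0   0   0   0   0   0   0  65  66  66  71  71  70  70  70  70  70
  70  69  70  69  69  66  67  67  62   0   0   0 190 201 210]
268 -55 [  0   0   1   0   1   1 355   0  65  66  65  70  70  70  70  71  70  70
  71  71  70  70  70  65  67  67   0   0   0   1 191 201 210]
```

```bash
cat > pk.py <<'E'
from h import *
def run(fn,o,deg,win=(0,275,225,420)):
    im,D,cp=load(fn)
    vs,us=np.mgrid[win[0]:win[1],win[2]:win[3]];Q=withdepth(cp,np.c_[us.ravel(),vs.ravel()],D)
    a=np.radians(deg);ex=np.array([np.cos(a),np.sin(a)]);ey=np.array([-ex[1],ex[0]])
    X=((Q[:,:2]-o)@ex*1000);Y=((Q[:,:2]-o)@ey*1000);Z=Q[:,2]*1000
    H={}
    def edges(name,sel,f):
        for i in f:pass
    def ext(v,lo=1,hi=99): return np.percentile(v,[lo,hi]).round(2)
    g=(Z>63.5)&(Z<68.5)
    for nm,s in (("farL",(X>15)&(X<62)&(Y>15)),("farR",(X>15)&(X<62)&(Y<-15)),("nearL",(X<-10)&(X>-45)&(Y>15)),("nearR",(X<-10)&(X>-45)&(Y<-15))):
        q=g&s;print(nm,q.sum(),"x",ext(X[q]),"y",ext(Y[q],2,98), "z",np.median(Z[q]).round(2))
    pl=(Z>68.6)&(Z<73)&(abs(Y)<25)&(X<-20)&(X>-80);
    for y0 in(-20,0,20):
        q=pl&(abs(Y-y0)<6);print("plate edge at y",y0,np.percentile(X[q],99).round(2))
    w=(Z>55)&(Z<60.5)&(X>-15)&(X<15)
    for nm,s in (("beamL",Y>0),("beamR",Y<0)):
        q=w&s;print(nm,"y",ext(Y[q],5,95),"slope deg",np.degrees(np.polyfit(X[q],Y[q],1)[0]).round(2))
    f=(Z>56)&(Z<60)&(abs(Y)<22)
    q=f&(X<-10);print("floor near x",ext(X[q]))
    q=f&(X>10)&(abs(Y)<12);print("floor far x",ext(X[q]))
    hsv=cv2.cvtColor(im,cv2.COLOR_BGR2HSV);m=(cv2.inRange(hsv,(0,160,80),(6,255,255))|cv2.inRange(hsv,(174,160,80),(180,255,255)))[win[0]:win[1],win[2]:win[3]].ravel()>0
    q=m&(Z>60)&(Z<90);print("red x",ext(X[q]),"y",ext(Y[q],3,97),"z",ext(Z[q]))
    q=(abs(Z-81.5)<2)&(X>90);print("rail L/R y",[ (np.median(Y[q&s]).round(2),np.degrees(np.polyfit(X[q&s],Y[q&s],1)[0]).round(2)) for s in(Y>5,Y<-5)])
if __name__=="__main__": run("w3.npz",np.array([.505,.0027]),-3.2)
E
python3 pk.py
```

```text
farL 609 x [42.49 61.76] y [32.15 51.08] z 66.54
farR 584 x [42.79 61.44] y [-50.39 -31.64] z 66.62
nearL 740 x [-43.82 -13.77] y [32.37 50.99] z 66.48
nearR 759 x [-43.47 -13.61] y [-50.45 -31.69] z 66.44
plate edge at y -20 -37.4
plate edge at y 0 -37.45
plate edge at y 20 -37.4
beamL y [21.01 44.05] slope deg -20.38
beamR y [-44.13 -19.84] slope deg 21.73
floor near x [-41.76 -12.27]
floor far x [50.4  59.55]
red x [62.41 97.2 ] y [-9.76 13.22] z [71.94 82.62]
rail L/R y [(np.float64(27.0), np.float64(19.01)), (np.float64(-26.22), np.float64(-17.35))]
```

```bash
python3 - <<'E'
import plant;print([n for n in dir(plant) if not n.startswith("__")]); print(getattr(plant,"tips_ahead",None))
from h import *
for fn in("w1.npz","w2.npz"):
    im,D,cp=load(fn);c,m=orange(im,D,cp);ys,xs=np.nonzero(m);P=withdepth(cp,np.c_[xs,ys],D)
    r=P[(P[:,2]>.018)&(P[:,2]<.03)];print(fn,len(r),cv2.minAreaRect(r[:,:2].astype(np.float32)))
    t=P[(P[:,2]>.004)&(P[:,2]<.012)];a=np.radians(5.2);e=np.array([np.cos(a),np.sin(a)]);s=t[:,:2]@e;print("slab x ext",np.percentile(s,[.5,99.5]),"rails",np.percentile(r[:,:2]@e,[1,99]))
mv([.55,.25,.15],np.radians(95.2))
E
```

```text
['IKError', 'camera_params', 'close_job', 'read_camera', 'read_state', 'tips_ahead']
0.011
w1.npz 754 ((0.5358201265335083, 0.2514355778694153), (0.07171101868152618, 0.060156673192977905), 5.307155132293701)
slab x ext [0.502281   0.60617545] rails [0.52183584 0.59129981]
w2.npz 1632 ((0.5357435345649719, 0.2510751485824585), (0.07136832177639008, 0.061410535126924515), 4.536741733551025)
slab x ext [0.50043364 0.60532851] rails [0.52161841 0.58996527]
t 2.55 tcp [0.5182 0.0124 0.1638] q6 1.543 jaw yaw deg -92.95 z [-0.0038  0.0051 -1.    ] shift cm [-23.89  -1.96   1.48] turn -0.1421747689622226 F [-1.3 -0.7 -0.2] open 0.0933
```

Call:
play_rows(increments=[[[-4.8,-0.4,0,-0.05],[-9.6,-1.4,0,-0.1],[-14.4,-2.2,0,-0.14],[-19.2,-2.2,0,-0.14],[-24,-2.2,0,-0.14]]])

```text
t: 3.05
tool_pos: [0.5524, 0.2537, 0.1666]
orientation: [-2.316, 2.118, 0.009]
force: [1.4, -0.1, -0.5]
opening: 0.093
```

```bash
python3 - <<'E'
from h import *
mv([.5527,.2528,.060],np.radians(95.0))
E
```

```text
t 3.05 tcp [0.5524 0.2537 0.1666] q6 1.823 jaw yaw deg -84.87 z [-0.0019  0.0059 -1.    ] shift cm [ 0.16 -0.03 10.66] turn 0.00234457623409412 F [ 1.4 -0.1 -0.5] open 0.093
```

Call:
play_rows(increments=[[[0.1,0,4,0],[0.2,0,8,0],[0.2,0,12,0],[0.2,0,13.5,0],[0.2,0,13.5,0]]])

```text
t: 3.55
tool_pos: [0.5502, 0.2523, 0.0299]
orientation: [2.319, -2.119, -0.012]
force: [-0.3, -0.7, -0.4]
opening: 0.0927
```

```bash
python3 - <<'E'
from h import *
mv([.5527,.2528,.019],np.radians(95.0))
snap("wrist","w4")
E
```

```text
t 3.55 tcp [0.5502 0.2523 0.0299] q6 1.819 jaw yaw deg -84.83 z [-0.0061  0.0047 -1.    ] shift cm [-0.02 -0.26  1.09] turn 0.002977158475840014 F [-0.3 -0.7 -0.4] open 0.0927
```

View pics/w4.png

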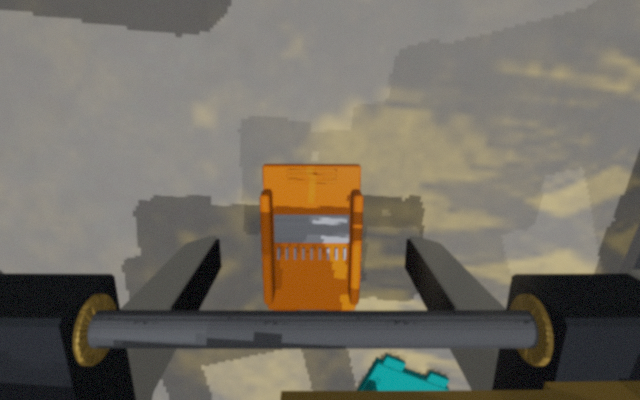

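The cassette (263–362, 165–310) is centred and square between the open fingers. I'll lower and close on it lightly.

Call:
play_rows(increments=[[[0,-0.3,0.6,0],[0,-0.3,1.1,0],[0,-0.3,1.1,0]]])

```text
t: 3.9
tool_pos: [0.5558, 0.2532, 0.0222]
orientation: [-2.316, 2.117, 0.008]
force: [-0.2, -1.3, 0.1]
opening: 0.0931
```

Call:
play_rows(increments=[[[0,0,0,0],[0,0,0,0],[0,0,0,0],[0,0,0,0],[0,0,0,0]]], jaw=5.5, squeeze=3)

```text
t: 4.4
tool_pos: [0.5557, 0.2532, 0.0222]
orientation: [-2.316, 2.117, 0.008]
force: [0.6, -0.3, 0.1]
opening: 0.0579
```

```bash
python3 - <<'E'
from h import *
mv([.5527,.2528,.039],np.radians(95.0))
E
```

```text
t 4.4 tcp [0.5557 0.2532 0.0222] q6 1.818 jaw yaw deg -84.85 z [-0.0012  0.0064 -1.    ] shift cm [ 0.    0.31 -1.68] turn 0.0025344802369531294 F [ 0.6 -0.3  0.1] open 0.0579
```

Call:
play_rows(increments=[[[0,0,-0.3,0],[0,0,-0.6,0],[0,0,-1.0,0],[0,0,-1.0,0]]])

```text
t: 4.8
tool_pos: [0.5564, 0.2534, 0.0333]
orientation: [-2.315, 2.116, 0.007]
force: [-0.1, 0.2, -0.5]
opening: 0.0546
```

```bash
python3 - <<'E'
from h import *
mv([.5527,.2528,.039],np.radians(95.0))
im,D,cp=snap("wrist","w5"); im2,D2,cp2=snap("side","s5")
a=cv2.resize(im[100:330,180:460],(560,460));b=cv2.resize(im2[240:330,210:340],(240*2//2*1,166));b=cv2.resize(im2[240:330,210:340],(520,360))
can=np.zeros((460,1080,3),np.uint8);can[:460,:560]=a;can[:360,560:]=b;cv2.imwrite("pics/c5.png",cv2.resize(can,(800,341)))
E
```

```text
t 4.8 tcp [0.5564 0.2534 0.0333] q6 1.818 jaw yaw deg -84.85 z [ 2.0e-04  6.9e-03 -1.0e+00] shift cm [ 0.02  0.38 -0.57] turn 0.0025804563006381898 F [-0.1  0.2 -0.5] open 0.0546
```

View pics/c5.png

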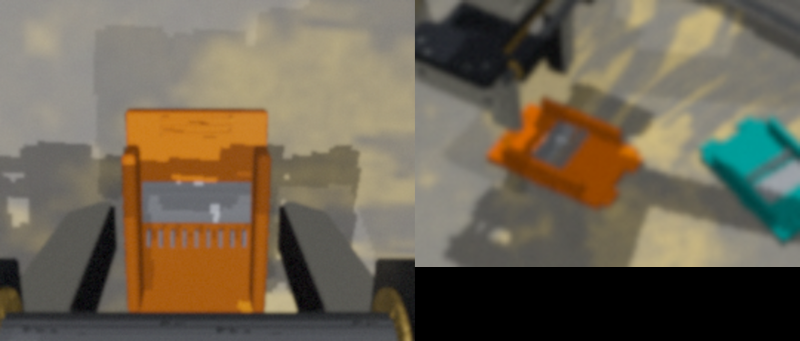

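```bash
cat >> h.py <<'E'
def cass(fn,rng=(-.01,.2)):
    im,D,cp=load(fn);c,m=orange(im,D,cp);ys,xs=np.nonzero(m);P=withdepth(cp,np.c_[xs,ys],D)
    P=P[(P[:,2]>rng[0])&(P[:,2]<rng[1])]
    return P,c
E
python3 - <<'E'
from h import *
P,c=cass("w5.npz");print(len(P),P.min(0),P.max(0))
for x0 in np.arange(.5,.62,.01):
    s=abs(P[:,0]-x0)<.005
    if s.sum()>5:
        q=P[s];print(x0.round(3),s.sum(),"z pct",(np.percentile(q[:,2],[5,25,50,75,95])*1000).round(1),"y",(np.percentile(q[:,1],[1,99])*1000).round(1))
print(read_state()["opening"])
E
```

```text
10618 [0.48736372 0.22021605 0.00418102] [0.58774399 0.28563933 0.15718783]
0.5 1082 z pct [ 7.6  8.2  8.7  9.2 24.3] y [222.8 277.9]
0.51 1252 z pct [ 7.7  8.3  8.8 10.1 24.8] y [221.1 278.8]
0.52 1229 z pct [ 7.7  8.4  8.9 14.8 24.8] y [221.7 279.9]
0.53 1008 z pct [ 7.7  8.4  9.  23.2 25. ] y [222.1 280.9]
0.54 380 z pct [ 8.8 22.6 24.  24.7 25.5] y [222.5 282. ]
0.55 441 z pct [ 8.3 17.3 23.8 24.7 25.4] y [223.5 283.1]
0.56 1486 z pct [ 7.7  8.4  9.  11.1 24.9] y [225.3 283.3]
0.57 1614 z pct [ 7.7  8.4  8.9  9.8 24.3] y [226.  283.9]
0.58 1475 z pct [ 7.3  8.2  8.8  9.4 10.1] y [227.  284.9]
0.59 163 z pct [ 5.1  6.6  8.   8.8 10.1] y [227.3 255.6]
0.0554692300206667
```

The grip did not hold. The cassette is still flat at z=8/24 mm, and the fingers slid up and closed to 55 mm. I'll reopen, go deeper and grip harder.

Call:
play_rows(increments=[[[0,0,0,0],[0,0,0,0],[0,0,0,0],[0,0,0,0],[0,0,0,0]]], jaw=8.0)

```text
t: 5.4
tool_pos: [0.556, 0.2532, 0.0325]
orientation: [-2.316, 2.117, 0.008]
force: [-0.3, 0.1, 0.5]
opening: 0.0799
```

Call:
play_rows(increments=[[[0,0.1,0.8,0],[0,0.2,1.4,0],[0,0.2,2.0,0],[0,0.2,2.0,0]]])

```text
t: 5.8
tool_pos: [0.5527, 0.2527, 0.0107]
orientation: [-2.317, 2.118, 0.01]
force: [-0.9, 0.3, 0.2]
opening: 0.08
```

Call:
play_rows(increments=[[[0,0,0,0],[0,0,0,0],[0,0,0,0],[0,0,0,0],[0,0,0,0]]], jaw=5.5, squeeze=12)

```text
t: 6.3
tool_pos: [0.5529, 0.2528, 0.011]
orientation: [-2.317, 2.118, 0.009]
force: [0.6, 0.2, 0.0]
opening: 0.0549
```

```bash
python3 - <<'E'
from h import *
mv([.5527,.2528,.039],np.radians(95.0))
E
```

```text
t 6.3 tcp [0.5529 0.2528 0.011 ] q6 1.819 jaw yaw deg -84.85 z [-0.0028  0.0058 -1.    ] shift cm [-0.02  0.03 -2.8 ] turn 0.0025677531481731464 F [0.6 0.2 0. ] open 0.0549
```

```bash
python3 - <<'E'
from h import *
im,D,cp=snap("wrist","w6"); im2,D2,cp2=snap("side","s6")
cv2.imwrite("pics/c6.png",cv2.resize(im2[210:340,180:360],None,fx=4,fy=4,interpolation=cv2.INTER_CUBIC))
s=read_state();print(proj(cp,s["tool_pos"]),proj(cp2,s["tool_pos"]))
E
```

```text
[[313.03474017 233.2358759 ]] [[252.68859895 286.63470102]]
```

View pics/w6.png

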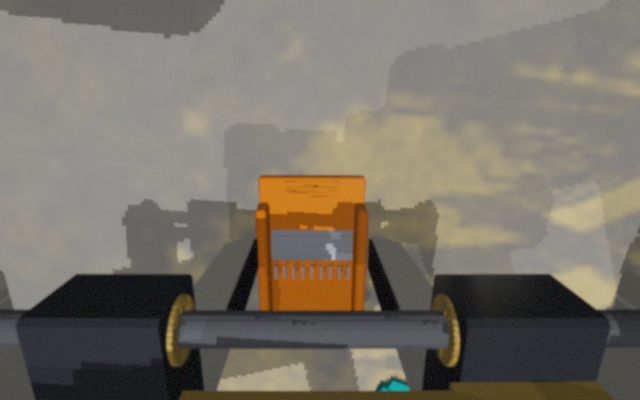

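View pics/c6.png

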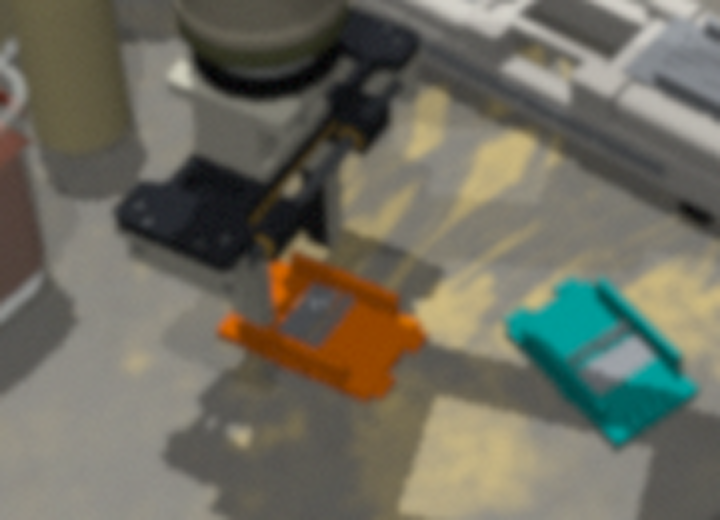

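```bash
python3 - <<'E'
from h import *
im,D,cp=load("w6.npz")
cv2.imwrite("pics/w6c.png",cv2.resize(im[160:340,200:430],None,fx=3.4,fy=3.3,interpolation=cv2.INTER_CUBIC))
for v in range(225,312,6):
    print(v,[(u,)+tuple((withdepth(cp,[[u,v]],D)[0]*1000).astype(int)) for u in (228,236,244,250,256,262)])
E
```

```text
225 [(228, np.int64(549), np.int64(303), np.int64(2)), (236, np.int64(549), np.int64(299), np.int64(0)), (244, np.int64(550), np.int64(294), np.int64(0)), (250, np.int64(549), np.int64(290), np.int64(0)), (256, np.int64(560), np.int64(283), np.int64(24)), (262, np.int64(560), np.int64(280), np.int64(25))]
231 [(228, np.int64(545), np.int64(303), np.int64(0)), (236, np.int64(545), np.int64(298), np.int64(0)), (244, np.int64(546), np.int64(293), np.int64(0)), (250, np.int64(546), np.int64(290), np.int64(0)), (256, np.int64(556), np.int64(283), np.int64(24)), (262, np.int64(557), np.int64(280), np.int64(24))]
237 [(228, np.int64(541), np.int64(303), np.int64(0)), (236, np.int64(541), np.int64(298), np.int64(0)), (244, np.int64(629), np.int64(258), np.int64(203)), (250, np.int64(559), np.int64(284), np.int64(39)), (256, np.int64(552), np.int64(283), np.int64(23)), (262, np.int64(553), np.int64(280), np.int64(24))]
243 [(228, np.int64(558), np.int64(293), np.int64(46)), (236, np.int64(558), np.int64(289), np.int64(46)), (244, np.int64(629), np.int64(258), np.int64(203)), (250, np.int64(55
[... 2847 characters left out ...]
), np.int64(284), np.int64(1)), (262, np.int64(516), np.int64(278), np.int64(23))]
303 [(228, np.int64(558), np.int64(281), np.int64(96)), (236, np.int64(554), np.int64(280), np.int64(89)), (244, np.int64(546), np.int64(279), np.int64(76)), (250, np.int64(497), np.int64(288), np.int64(1)), (256, np.int64(497), np.int64(284), np.int64(0)), (262, np.int64(514), np.int64(278), np.int64(25))]
309 [(228, np.int64(558), np.int64(281), np.int64(98)), (236, np.int64(551), np.int64(280), np.int64(88)), (244, np.int64(543), np.int64(279), np.int64(76)), (250, np.int64(492), np.int64(288), np.int64(0)), (256, np.int64(493), np.int64(284), np.int64(0)), (262, np.int64(510), np.int64(277), np.int64(25))]
```

View pics/w6c.png

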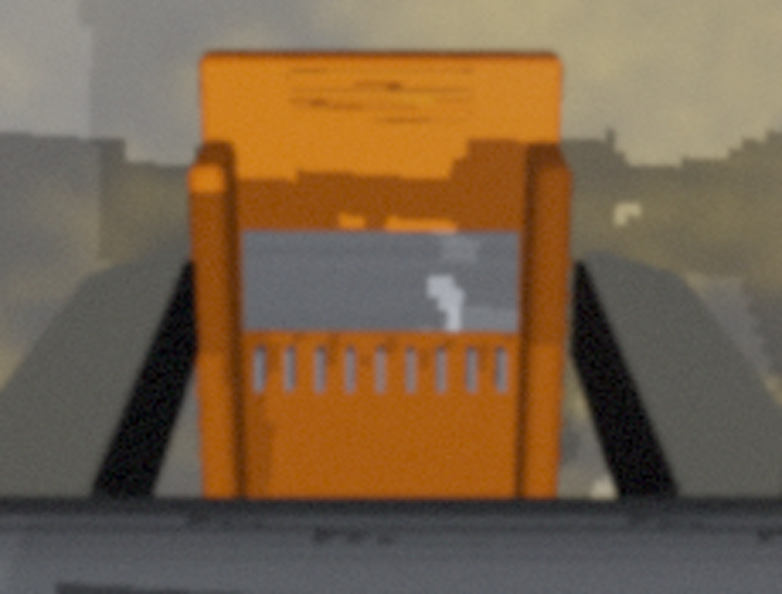

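The depth picture shows the visible fingertips at z≈37 mm while the reported TCP is at 11 mm. The fingers were closing above the rails, so the fingertips lie well behind where the declared TCP and tips_ahead put them. I'll check this finely with both cameras.

```bash
python3 - <<'E'
from h import *
im,D,cp=load("w6.npz")
for u in (238,246,250,253,380,376):
    print(u,[(v,)+tuple((withdepth(cp,[[u,v]],D)[0]*1000).astype(int).tolist()) for v in range(230,248,2)])
im,D,cp=load("s6.npz")
vs,us=np.mgrid[255:310,225:290];Q=withdepth(cp,np.c_[us.ravel(),vs.ravel()],D)*1000
hsv=cv2.cvtColor(im,cv2.COLOR_BGR2HSV)[255:310,225:290].reshape(-1,3)
s=(Q[:,2]>12)&(Q[:,2]<80)&(hsv[:,1]<110)&(abs(Q[:,0]-553)<25)&(Q[:,1]>262)
q=Q[s];u=us.ravel()[s];v=vs.ravel()[s]
print(len(q));i=np.argsort(q[:,2])[:25];print(np.c_[u[i],v[i],q[i]].astype(int).tolist())
E
```

```text
238 [(230, 546, 297, 0), (232, 545, 297, 2), (234, 544, 297, 0), (236, 543, 297, 1), (238, 541, 297, 0), (240, 558, 289, 43), (242, 558, 289, 44), (244, 558, 288, 47), (246, 558, 288, 49)]
246 [(230, 546, 292, 0), (232, 546, 292, 1), (234, 544, 292, 0), (236, 543, 292, 0), (238, 558, 286, 40), (240, 558, 285, 42), (242, 559, 285, 45), (244, 558, 284, 46), (246, 558, 284, 49)]
250 [(230, 547, 290, 0), (232, 545, 290, 0), (234, 544, 290, 0), (236, 558, 284, 37), (238, 559, 284, 40), (240, 558, 283, 41), (242, 559, 283, 45), (244, 559, 282, 47), (246, 558, 282, 48)]
253 [(230, 548, 288, 2), (232, 545, 288, 0), (234, 545, 288, 1), (236, 559, 283, 37), (238, 559, 282, 40), (240, 558, 282, 40), (242, 557, 282, 40), (244, 557, 282, 43), (246, 557, 281, 46)]
380 [(230, 554, 212, 0), (232, 553, 212, 0), (234, 552, 212, 1), (236, 550, 212, 0), (238, 565, 221, 40), (240, 564, 221, 41), (242, 564, 221, 45), (244, 564, 222, 47), (246, 564, 222, 48)]
376 [(230, 629, 258, 203), (232, 553, 214, 0), (234, 552, 214, 1), (236, 564, 222, 36), (238, 564, 222, 39), (240, 564, 223, 41), (242, 564, 223, 44), (244, 564, 224, 47), (246, 564, 224, 49)]
67
[[255, 294, 534, 267, 12], [256, 293, 534, 263, 12], [254, 292, 539, 264, 12], [256, 292, 535, 262, 13], [251, 291, 546, 266, 13], [257, 295, 528, 268, 13], [247, 290, 539, 285, 41], [247, 289, 539, 285, 44], [246, 290, 539, 288, 44], [244, 290, 542, 292, 47], [245, 290, 539, 292, 48], [246, 289, 539, 289, 48], [247, 288, 538, 285, 49], [247, 287, 540, 283, 49], [243, 290, 542, 295, 49], [240, 288, 551, 294, 49], [246, 288, 540, 287, 50], [242, 289, 545, 294, 50], [243, 289, 543, 293, 50], [243, 288, 544, 292, 51], [241, 288, 547, 294, 52], [244, 289, 540, 293, 53], [247, 286, 539, 284, 53], [245, 289, 538, 293, 53], [239, 287, 552, 295, 53]]
```

Both cameras agree: the fingertips are at z ≈ 36 mm with TCP z = 11 mm, so tip_z ≈ TCP_z + 25 mm. I'll use that measured offset, open, go down to tips at about 8 mm and close.

Call:
play_rows(increments=[[[0,0,0,0],[0,0,0,0],[0,0,0,0],[0,0,0,0],[0,0,0,0]]], jaw=8.0)

```text
t: 6.9
tool_pos: [0.5528, 0.2527, 0.0109]
orientation: [-2.317, 2.118, 0.01]
force: [-0.0, -0.2, -0.5]
opening: 0.0795
```

Call:
play_rows(increments=[[[0,0,0.7,0],[0,0,1.4,0],[0,0,2.0,0],[0,0,2.5,0],[0,0,2.5,0]]])

```text
t: 7.4
tool_pos: [0.5517, 0.2525, -0.0156]
orientation: [-2.319, 2.119, 0.011]
force: [-0.1, 0.0, 0.3]
opening: 0.0797
```

```bash
python3 - <<'E'
from h import *
mv([.5527,.2528,-.017],np.radians(95.0))
E
```

```text
t 7.4 tcp [ 0.5517  0.2525 -0.0156] q6 1.819 jaw yaw deg -84.86 z [-0.0051  0.005  -1.    ] shift cm [-0.02 -0.1   0.14] turn 0.002505448852563319 F [-0.1  0.   0.3] open 0.0797
```

Call:
play_rows(increments=[[[0,0,0,0],[0,0,0,0],[0,0,0,0],[0,0,0,0],[0,0,0,0]]], jaw=5.0, squeeze=4)

```text
t: 7.9
tool_pos: [0.552, 0.2527, -0.0153]
orientation: [-2.318, 2.119, 0.011]
force: [0.3, 0.7, 0.7]
opening: 0.0599
```

Call:
play_rows(increments=[[[0,0,-0.4,0],[0,0,-0.8,0],[0,0,-1.2,0],[0,0,-1.6,0],[0,0,-1.6,0]]])

```text
t: 8.4
tool_pos: [0.5528, 0.2528, 0.0018]
orientation: [-2.317, 2.118, 0.01]
force: [0.6, 0.3, -1.4]
opening: 0.0598
```

```bash
cat >> h.py <<'E'
def prof(fn):
    P,c=cass(fn);print(len(P))
    for x0 in np.arange(P[:,0].min(),P[:,0].max(),.01):
        s=abs(P[:,0]-x0)<.003
        if s.sum()>5:
            q=P[s];print(x0.round(3),s.sum(),"z pct",(np.percentile(q[:,2],[5,25,50,75,95])*1000).round(1),"y",(np.percentile(q[:,1],[1,99])*1000).round(1))
E
python3 - <<'E'
from h import *
mv([.5527,.2528,-.017],np.radians(95.0))
snap("wrist","w7");im2,_,_=snap("side","s7");prof("w7.npz")
cv2.imwrite("pics/c7.png",cv2.resize(im2[210:340,180:360],None,fx=4,fy=4,interpolation=cv2.INTER_CUBIC))
E
```

```text
t 8.4 tcp [0.5528 0.2528 0.0018] q6 1.819 jaw yaw deg -84.86 z [-0.0031  0.0057 -1.    ] shift cm [0.01 0.   1.88] turn 0.0025062761708483094 F [ 0.6  0.3 -1.4] open 0.0598
11714
0.516 156 z pct [24.6 25.1 25.4 25.8 26.3] y [242.7 274. ]
0.526 683 z pct [24.6 25.2 25.7 26.3 40.8] y [226.5 279.7]
0.536 709 z pct [24.9 25.6 26.8 41.  42. ] y [222.1 280.9]
0.546 369 z pct [30.2 39.8 41.1 41.7 42.3] y [222.3 281.8]
0.556 1011 z pct [24.9 25.6 26.2 40.6 42.1] y [223.6 282.6]
0.566 1503 z pct [24.8 25.5 26.1 31.7 41.9] y [224.7 282.9]
0.576 1513 z pct [24.8 25.5 26.  26.6 35. ] y [225.5 283.8]
0.586 1101 z pct [20.9 24.3 25.4 26.1 27. ] y [226.6 283.2]
```

View pics/c7.png

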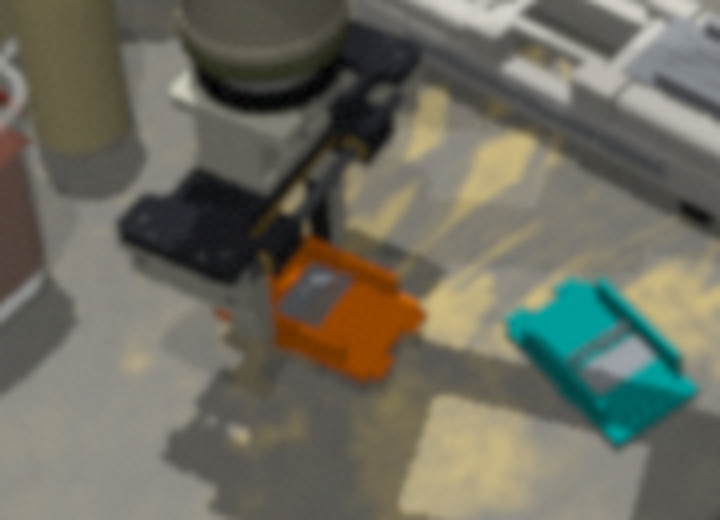

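The cassette is gripped (opening 60 mm) and lifted flat; it does not droop. A 10–20° tilt is needed and the tool stays vertical, so I'll pivot it in the fingers by pressing the plain end onto the slicer's fixed -y side rim. Lifting first.

Call:
play_rows(increments=[[[0,0,-3,0],[0,0,-7,0],[0,0,-11,0],[0,0,-14,0],[0,0,-14,0]]], squeeze=6)

```text
t: 9.0
tool_pos: [0.5561, 0.253, 0.1471]
orientation: [-2.312, 2.113, 0.003]
force: [-0.5, 0.5, -0.5]
opening: 0.0602
```

```bash
python3 - <<'E'
from h import *
mv([.4203,-.0674,.14],np.radians(-3.2))
E
```

```text
t 9.0 tcp [0.5561 0.253  0.1471] q6 1.819 jaw yaw deg -84.85 z [ 0.0047  0.0085 -1.    ] shift cm [30.7  16.41  0.38] turn -1.4250943043436308 F [-0.5  0.5 -0.5] open 0.0602
```

Call:
play_rows(increments=[[[3,1.6,0,-0.14],[6,3.2,0,-0.28],[9.2,5,0,-0.42],[12.3,6.6,0,-0.56],[15.4,8.2,0,-0.7]]])

```text
t: 9.5
tool_pos: [0.4868, 0.0912, 0.144]
orientation: [-2.901, 1.184, 0.001]
force: [1.1, -1.0, -0.3]
opening: 0.0597
```

```bash
python3 - <<'E'
from h import *
mv([.4203,-.0674,.14],np.radians(-3.2))
E
```

```text
t 9.5 tcp [0.4868 0.0912 0.144 ] q6 0.849 jaw yaw deg -44.4 z [ 0.0029  0.0083 -1.    ] shift cm [ 6.34 15.98  0.25] turn -0.719055313000351 F [ 1.1 -1.  -0.3] open 0.0597
```

Call:
play_rows(increments=[[[1.3,3.2,0,-0.14],[2.6,6.4,0,-0.28],[3.9,9.6,0,-0.43],[5.1,12.8,0,-0.57],[6.3,16,0,-0.72]]])

```text
t: 10.0
tool_pos: [0.4191, -0.067, 0.1413]
orientation: [-3.132, 0.086, -0.002]
force: [0.5, -0.7, -0.8]
opening: 0.0602
```

```bash
python3 - <<'E'
from h import *
mv([.4203,-.0674,.06],np.radians(-3.2))
im,D,cp=snap("wrist","w8")
E
```

```text
t 10.0 tcp [ 0.4191 -0.067   0.1413] q6 -0.234 jaw yaw deg -3.15 z [ 0.0015  0.0086 -1.    ] shift cm [0.12 0.1  8.13] turn 0.0009511092340648286 F [ 0.5 -0.7 -0.8] open 0.0602
```

View pics/w8.png

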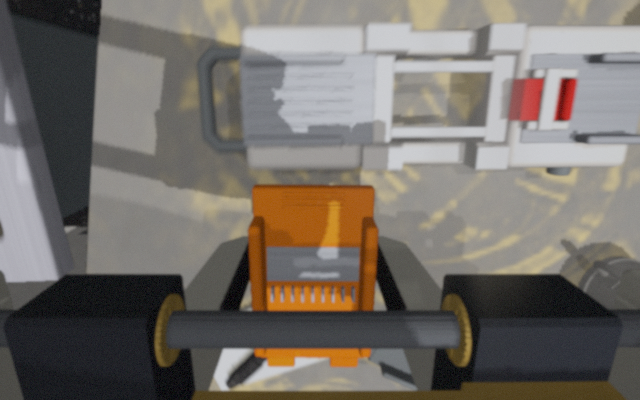

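```bash
python3 - <<'E'
from h import *
im,D,cp=load("w8.npz")
for u in(275,313,350): print([(v,)+tuple((withdepth(cp,[[u,v]],D)[0]*1000).astype(int).tolist()) for v in(145,152,158,162,165,168,171,180,188,192,200)])
E
```

```text
[(145, 393, -24, 68), (152, 393, -29, 66), (158, 392, -34, 66), (162, 392, -37, 66), (165, 391, -39, 64), (168, 384, -53, 1), (171, 384, -56, 1), (180, 383, -65, 0), (188, 402, -33, 164), (192, 402, -35, 165), (200, 402, -38, 166)]
[(145, 421, -25, 68), (152, 421, -31, 67), (158, 421, -35, 67), (162, 420, -38, 66), (165, 420, -41, 65), (168, 420, -55, 0), (171, 420, -58, 0), (180, 419, -67, 1), (188, 420, -34, 165), (192, 420, -36, 165), (200, 420, -39, 167)]
[(145, 449, -27, 66), (152, 448, -32, 67), (158, 448, -37, 66), (162, 448, -40, 66), (165, 448, -42, 65), (168, 455, -57, 1), (171, 454, -60, 1), (180, 454, -69, 0), (188, 438, -34, 166), (192, 438, -36, 166), (200, 438, -41, 165)]
```

Plain end at y=-33 mm and rim edge at y=-42 mm, z=66: 9 mm of overlap as intended. Lowering now.

Call:
play_rows(increments=[[[0,0,3,0],[0,0,6,0],[0,0,8,0],[0,0,8.6,0],[0,0,8.6,0]]])

```text
t: 10.55
tool_pos: [0.4163, -0.0695, 0.0538]
orientation: [-3.134, 0.062, 0.005]
force: [0.3, -0.1, -0.3]
opening: 0.06
```

```bash
python3 - <<'E'
from h import *
mv([.4203,-.067,.044],np.radians(-3.2))
E
```

```text
t 10.55 tcp [ 0.4163 -0.0695  0.0538] q6 -0.255 jaw yaw deg -2.27 z [-0.0029  0.0069 -1.    ] shift cm [ 0.39 -0.26  0.98] turn 0.0161975347017429 F [ 0.3 -0.1 -0.3] open 0.06
```

Call:
play_rows(increments=[[[0.2,-0.2,0.3,0.01],[0.3,-0.2,0.5,0.01],[0.3,-0.2,0.8,0.01],[0.3,-0.2,1.0,0.01],[0.3,-0.2,1.0,0.01]]])

```text
t: 11.05
tool_pos: [0.4201, -0.0679, 0.0443]
orientation: [-3.134, 0.078, 0.003]
force: [0.9, -1.4, 2.2]
opening: 0.0598
```

```bash
cat >> h.py <<'E'
def slabfit(fn,yaw):
    # points in tool-centred frame along cassette direction; slab = central band below the rails
    P,c=cass(fn);s=read_state()["tool_pos"];e=np.array([np.cos(yaw),np.sin(yaw)]);n=np.array([-e[1],e[0]])
    X=(P[:,:2]-s[:2])@e*1000;Y=(P[:,:2]-s[:2])@n*1000;Z=P[:,2]*1000
    b=(abs(Y)<20);
    for it in range(4):
        k=np.polyfit(X[b],Z[b],1);r=Z-np.polyval(k,X);b=(abs(Y)<20)&(abs(r)<2.5)
    print("slab tilt deg",np.degrees(np.arctan(k[0])).round(2),"z at tool",k[1].round(2),"n",b.sum(),"X range",np.percentile(X[b],[.5,99.5]).round(1),"Y range all",np.percentile(Y,[.5,99.5]).round(1), "roll",np.degrees(np.polyfit(Y[b],r[b],1)[0]).round(2))
    m=(abs(Y)>24)&(abs(Y)<34)&(r>13.5)&(r<18)
    for nm,q in(("L",m&(Y>0)),("R",m&(Y<0))): print(" rail",nm,q.sum(),"X",np.percentile(X[q],[1,99]).round(1) if q.sum()>5 else None,"Y",np.median(Y[q]).round(2),"slope",np.degrees(np.polyfit(X[q],Y[q],1)[0]).round(2))
E
python3 - <<'E'
from h import *
mv([.4203,-.067,.044],np.radians(-3.2))
snap("wrist","w9");slabfit("w9.npz",np.radians(86.8))
E
```

```text
t 11.05 tcp [ 0.4201 -0.0679  0.0443] q6 -0.238 jaw yaw deg -2.85 z [-0.0015  0.0064 -1.    ] shift cm [ 0.02 -0.09  0.03] turn 0.0061342966452944125 F [ 0.9 -1.4  2.2] open 0.0598
slab tilt deg 13.7 z at tool 69.12 n 6612 X range [-40.4  33.6] Y range all [-29.1  29.3] roll -0.06
 rail L 908 X [-27.6  15.6] Y 26.56 slope 0.76
 rail R 900 X [-27.4  16.2] Y -26.49 slope -0.39
```

The pivot works: tilt is 13.7° with a 2 N push. I'll press slightly more, then squeeze firmly and lift.

Call:
play_rows(increments=[[[0,-0.1,0.05,0],[0,-0.1,0.1,0],[0,-0.1,0.1,0]]])

```text
t: 11.4
tool_pos: [0.4201, -0.067, 0.0434]
orientation: [-3.134, 0.078, 0.002]
force: [1.0, -4.6, 2.6]
opening: 0.0601
```

Call:
play_rows(increments=[[[0,0,0,0],[0,0,0,0],[0,0,-2,0],[0,0,-5,0],[0,0,-8,0]]], squeeze=25)

```text
t: 11.9
tool_pos: [0.419, -0.0665, 0.1231]
orientation: [-3.133, 0.078, 0.007]
force: [1.0, -0.0, -0.5]
opening: 0.0599
```

```bash
python3 - <<'E'
from h import *
mv([.5193+.016,.0022,.14],np.radians(-93.2))
snap("wrist","w10");s=read_state();yaw=np.arctan2(*R.from_rotvec(s["orientation"]).as_matrix()[[1,0],0])+np.pi/2;slabfit("w10.npz",yaw)
E
```

```text
t 11.9 tcp [ 0.419  -0.0665  0.1231] q6 -0.236 jaw yaw deg -2.84 z [-0.0043  0.0081 -1.    ] shift cm [11.27 -7.45 -1.68] turn -1.5644840949668692 F [ 1.  -0.  -0.5] open 0.0599
slab tilt deg 15.75 z at tool 147.93 n 6524 X range [-40.5  34.1] Y range all [-25.8  32.5] roll 0.18
 rail L 907 X [-27.5  16.3] Y 29.8 slope 0.32
 rail R 298 X [-26.8  16.2] Y -25.03 slope -0.35
```

Tilt is now 15.75° and locked with 25 N. Next I'll turn back to the slicer's heading and hover over the pocket, shifted toward the catch.

Call:
play_rows(increments=[[[0,0,-0.5,0.14],[1,-0.5,-0.5,0.28],[3,-1.5,-0.5,0.42],[4.5,-3,-0.5,0.57],[6,-4,-0.5,0.71]]])

```text
t: 12.45
tool_pos: [0.4841, -0.0291, 0.1335]
orientation: [-2.907, 1.17, 0.002]
force: [-0.1, -0.5, -0.5]
opening: 0.0598
```

```bash
python3 - <<'E'
from h import *
mv([.5433,.0009,.12],np.radians(-93.2))
E
```

```text
t 12.45 tcp [ 0.4841 -0.0291  0.1335] q6 0.592 jaw yaw deg -43.85 z [ 0.0018  0.0074 -1.    ] shift cm [ 2.2  -6.26  1.38] turn 0.8613527588532824 F [-0.1 -0.5 -0.5] open 0.0598
```

Call:
play_rows(increments=[[[0.5,-1.2,0,0.14],[1,-2.5,0,0.28],[1.5,-4,0,0.42],[2,-5,0.3,0.56],[2.2,-6.2,0.7,0.7]]])

```text
t: 12.95
tool_pos: [0.5428, 0.0012, 0.1259]
orientation: [-2.325, 2.103, 0.008]
force: [0.8, 0.1, -1.7]
opening: 0.0598
```

Call:
play_rows(increments=[[[0,0,0.2,0.14],[0,0,0.3,0.16],[0,0,0.3,0.16],[0,0,0.3,0.16]]])

```text
t: 13.35
tool_pos: [0.5425, 0.0013, 0.1227]
orientation: [-2.153, 2.28, 0.01]
force: [-0.2, 0.2, -0.9]
opening: 0.0601
```

```bash
python3 - <<'E'
from h import *
mv([.5433,.0009,.09],np.radians(-93.2))
im,D,cp=snap("wrist","w11");s=read_state();yaw=np.arctan2(*R.from_rotvec(s["orientation"]).as_matrix()[[1,0],0])+np.pi/2;print("cass yaw",np.degrees(yaw));slabfit("w11.npz",yaw)
E
```

```text
t 13.35 tcp [0.5425 0.0013 0.1227] q6 1.528 jaw yaw deg -93.26 z [-1.0e-04  8.5e-03 -1.0e+00] shift cm [ 0.06 -0.08  3.27] turn -0.0010457883528585121 F [-0.2  0.2 -0.9] open 0.0601
cass yaw -3.300726838850401
slab tilt deg 15.37 z at tool 147.62 n 6571 X range [-41.7  33. ] Y range all [-29.2  29.2] roll 0.32
 rail L 885 X [-28.4  15.1] Y 26.42 slope 0.29
 rail R 863 X [-27.9  15. ] Y -26.51 slope -0.7
```

View pics/w11.png

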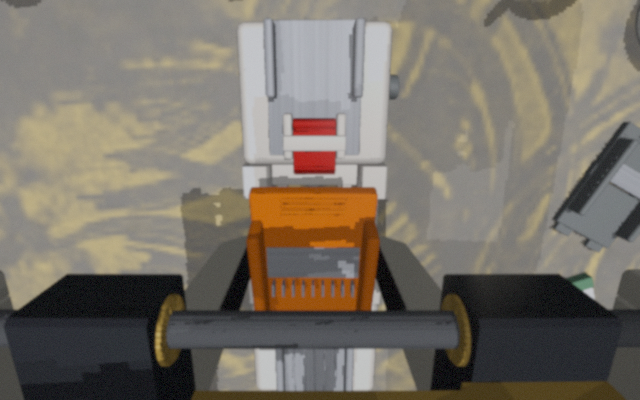

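```bash
python3 - <<'E'
from h import *
im,D,cp=load("w11.npz")
o=np.array([.5193,.0022]);a=np.radians(-3.2);ex=np.array([np.cos(a),np.sin(a)]);ey=np.array([-ex[1],ex[0]])
vs,us=np.mgrid[10:200,225:405];Q=withdepth(cp,np.c_[us.ravel(),vs.ravel()],D)
X=(Q[:,:2]-o)@ex*1000;Y=(Q[:,:2]-o)@ey*1000;Z=Q[:,2]*1000
g=(Z>63.5)&(Z<68.5)&(X>35)&(X<50)
for s in(Y>0,Y<0): q=g&s;print(q.sum(),"X",np.percentile(X[q],[1,99]).round(1),"Y",np.percentile(Y[q],[2,98]).round(2),np.median(Z[q]).round(1))
g=(Z>79)&(Z<85)&(X>80)
for s in(Y>0,Y<0): q=g&s;print("rail",q.sum(),"X",np.percentile(X[q],[1,99]).round(1),"Y",np.percentile(Y[q],[2,98]).round(2),"slope",np.degrees(np.polyfit(X[q],Y[q],1)[0]).round(2))
for x0 in(60,90,120,150):
  g=(Z>60)&(Z<68.5)&(abs(X-x0)<3);print(x0,np.percentile(Y[g],[1,99]).round(2))
p=read_state()["tool_pos"];print("tool in pocket",((p[:2]-o)@ex*1000).round(2),((p[:2]-o)@ey*1000).round(2))
E
```

```text
529 X [35.4 49.9] Y [32.25 50.83] 66.5
539 X [35.5 49.9] Y [-50.66 -32.03] 66.5
rail 950 X [ 80.2 142.9] Y [ 1.9  30.51] slope 17.35
rail 951 X [ 80.2 142.7] Y [-30.17  -1.31] slope -17.79
60 [-49.42  49.58]
90 [-48.9   49.22]
120 [-49.32  49.42]Traceback (most recent call last):
  File "<stdin>", line 11, in <module>
    return _quantile_unchecked(
        a, q, axis, out, overwrite_input, method, keepdims, weights)
    return _ureduce(a,
                    func=_quantile_ureduce_func,
    ...<5 lines>...
                    overwrite_input=overwrite_input,
                    method=method)
    r = func(a, **kwargs)
    result = _quantile(arr,
                       quantiles=q,
    ...<2 lines>...
                       out=out,
                       weights=wgt)
    slices_having_nans = np.isnan(arr[-1, ...])
                                  ~~~^^^^^^^^^
IndexError: index -1 is out of bounds for axis 0 with size 0
```

Call:
play_rows(increments=[[[0.06,0,1.5,0],[0.06,0,3,0],[0.06,0,4.2,0],[0.06,0,4.6,0],[0.06,0,4.6,0]]])

```text
t: 13.9
tool_pos: [0.5415, 0.0011, 0.0753]
orientation: [-2.154, 2.281, 0.013]
force: [-0.8, -0.1, -0.7]
opening: 0.0596
```

```bash
cat >> h.py <<'E'
O=np.array([.5193,.0023]);A=np.radians(-3.2);EX=np.array([np.cos(A),np.sin(A)]);EY=np.array([-EX[1],EX[0]])
def pk(X,T,Y=0.):
    p=read_state()["tool_pos"];print("tool in pocket X,Y,T mm",((p[:2]-O)@EX*1000).round(2),((p[:2]-O)@EY*1000).round(2),(p[2]*1000).round(2))
    w=O+EX*X/1000+EY*Y/1000;mv([w[0],w[1],T/1000],A+np.pi/2)
E
python3 -c "
from h import *
pk(22,60.5)"
```

```text
tool in pocket X,Y,T mm 22.24 0.06 75.32
t 13.9 tcp [0.5415 0.0011 0.0753] q6 1.527 jaw yaw deg -93.29 z [-0.0024  0.0088 -1.    ] shift cm [0.02 0.02 1.48] turn -0.0015588653962064214 F [-0.8 -0.1 -0.7] open 0.0596
```

Call:
play_rows(increments=[[[0,0,0.5,0],[0,0,0.9,0],[0,0,1.3,0],[0,0,1.4,0],[0,0,1.4,0]]])

```text
t: 14.4
tool_pos: [0.5414, 0.0012, 0.0612]
orientation: [-2.154, 2.281, 0.013]
force: [0.2, 0.1, -0.5]
opening: 0.0598
```

```bash
python3 -c "
from h import *
pk(10,60)
im,_,_=snap('side','s12');cv2.imwrite('pics/c12.png',cv2.resize(im[150:280,250:400],None,fx=4.5,fy=4.5,interpolation=cv2.INTER_CUBIC))"
```

```text
tool in pocket X,Y,T mm 22.12 0.18 61.17
t 14.4 tcp [0.5414 0.0012 0.0612] q6 1.527 jaw yaw deg -93.29 z [-0.0026  0.0088 -1.    ] shift cm [0.02 1.21 0.12] turn -0.0015757805750826748 F [ 0.2  0.1 -0.5] open 0.0598
```

View pics/c12.png

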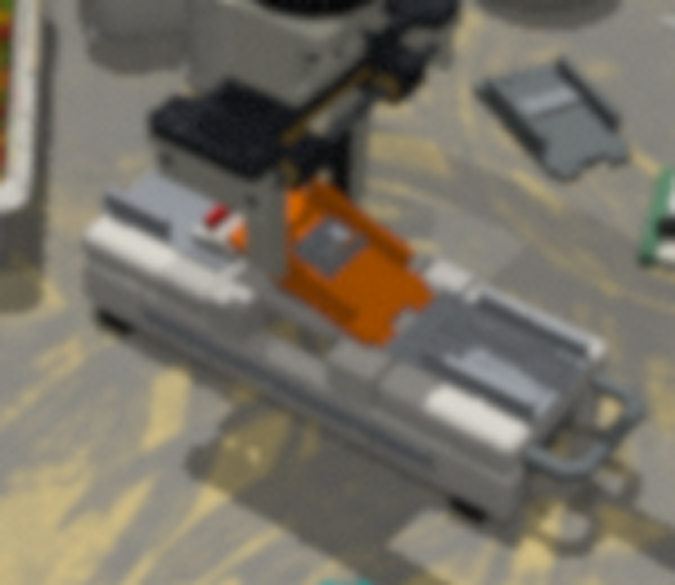

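The tilted cassette sits over the pocket with its tongues (crop 390,330) just in front of the plate edge, with no contact. Now lower 1.5 mm and slide toward -x, watching the force.

Call:
play_rows(increments=[[[0,0.0,0.15,0],[0,0.2,0.16,0],[0,0.4,0.16,0],[0,0.6,0.16,0],[0,0.6,0.16,0]]])

```text
t: 14.95
tool_pos: [0.5353, 0.0016, 0.0598]
orientation: [-2.154, 2.281, 0.013]
force: [-0.4, -0.3, -1.3]
opening: 0.0597
```

```bash
python3 -c "
from h import *
pk(10,60)"
```

```text
tool in pocket X,Y,T mm 16.0 0.2 59.84
t 14.95 tcp [0.5353 0.0016 0.0598] q6 1.526 jaw yaw deg -93.29 z [-0.0023  0.0088 -1.    ] shift cm [ 0.02  0.6  -0.01] turn -0.0016221100989843862 F [-0.4 -0.3 -1.3] open 0.0597
```

Call:
play_rows(increments=[[[0,0.15,0,0],[0,0.3,0,0],[0,0.4,0,0],[0,0.4,0,0]]])

```text
t: 15.35
tool_pos: [0.5314, 0.0018, 0.06]
orientation: [-2.154, 2.281, 0.012]
force: [0.7, -0.8, -0.9]
opening: 0.0598
```

```bash
python3 -c "
from h import *
pk(10,60)"
```

```text
tool in pocket X,Y,T mm 12.09 0.21 59.98
t 15.35 tcp [0.5314 0.0018 0.06  ] q6 1.526 jaw yaw deg -93.29 z [-0.0019  0.0087 -1.    ] shift cm [ 0.02  0.21 -0.  ] turn -0.0015273312090968716 F [ 0.7 -0.8 -0.9] open 0.0598
```

Call:
play_rows(increments=[[[0,0.1,0,0],[0,0.15,0,0],[0,0.15,0,0]]])

```text
t: 15.65
tool_pos: [0.531, 0.0019, 0.0606]
orientation: [-2.152, 2.28, 0.009]
force: [5.3, 0.4, -0.7]
opening: 0.0597
```

```bash
python3 -c "
from h import *
pk(10,60)
snap('wrist','w13');slabfit('w13.npz',A)"
```

```text
tool in pocket X,Y,T mm 11.71 0.2 60.61
t 15.65 tcp [0.531  0.0019 0.0606] q6 1.526 jaw yaw deg -93.29 z [ 5.0e-04  8.5e-03 -1.0e+00] shift cm [0.02 0.17 0.06] turn -0.0015810647391552024 F [ 5.3  0.4 -0.7] open 0.0597
slab tilt deg 15.86 z at tool 85.46 n 6551 X range [-41.9  33.2] Y range all [-29.3  29. ] roll 0.32
 rail L 874 X [-28.2  15.2] Y 26.4 slope 0.16
 rail R 904 X [-28.4  15.1] Y -26.55 slope -0.49
```

Wall contact at 5 N in x: the tongues are in the slot. Now loosen the grip to 10 N and rotate the plain end down along the computed arc (X 11.7→15, T 60→51 mm).

Call:
play_rows(increments=[[[0,0.0,0.2,0],[0,-0.05,0.4,0],[0,-0.13,0.6,0],[0,-0.2,0.8,0],[0,-0.25,0.9,0]]], squeeze=10)

```text
t: 16.2
tool_pos: [0.5336, 0.0018, 0.0514]
orientation: [-2.152, 2.28, 0.009]
force: [2.3, 0.4, 1.3]
opening: 0.06
```

```bash
python3 -c "
from h import *
pk(15,51)
snap('wrist','w14');slabfit('w14.npz',A)"
```

```text
tool in pocket X,Y,T mm 14.3 0.29 51.41
t 16.2 tcp [0.5336 0.0018 0.0514] q6 1.526 jaw yaw deg -93.29 z [ 5.0e-04  8.6e-03 -1.0e+00] shift cm [ 0.03 -0.07  0.04] turn -0.0015486694744417662 F [2.3 0.4 1.3] open 0.06
slab tilt deg 8.8 z at tool 76.58 n 6562 X range [-37.7  33.4] Y range all [-29.4  29.1] roll 0.31
 rail L 937 X [-25.6  17. ] Y 26.43 slope 0.02
 rail R 957 X [-25.6  16.7] Y -26.62 slope -0.26
```

Call:
play_rows(increments=[[[0,-0.03,0.1,0],[0,-0.06,0.2,0],[0,-0.1,0.3,0],[0,-0.12,0.4,0],[0,-0.15,0.5,0]]], squeeze=20)

```text
t: 16.75
tool_pos: [0.535, 0.0017, 0.0471]
orientation: [-2.153, 2.28, 0.01]
force: [-0.0, 0.4, 5.4]
opening: 0.0601
```

```bash
python3 -c "
from h import *
pk(16,44)
snap('wrist','w15');slabfit('w15.npz',A)"
```

```text
tool in pocket X,Y,T mm 15.7 0.26 47.07
t 16.75 tcp [0.535  0.0017 0.0471] q6 1.526 jaw yaw deg -93.29 z [ 1.0e-04  8.5e-03 -1.0e+00] shift cm [ 0.03 -0.03  0.31] turn -0.0014915445227909885 F [-0.   0.4  5.4] open 0.0601
slab tilt deg 5.45 z at tool 72.78 n 6464 X range [-35.8  32.7] Y range all [-29.4  29.1] roll 0.18
 rail L 932 X [-24.3  16.9] Y 26.47 slope 0.19
 rail R 964 X [-24.2  16.9] Y -26.64 slope -0.29
```

Call:
play_rows(increments=[[[0,0.0,0.15,0],[0,-0.02,0.3,0],[0,-0.04,0.45,0],[0,-0.05,0.6,0],[0,-0.05,0.6,0]]], squeeze=35)

```text
t: 17.3
tool_pos: [0.5362, 0.0016, 0.0413]
orientation: [-2.152, 2.279, 0.008]
force: [3.1, 0.1, 4.9]
opening: 0.06
```

```bash
python3 -c "
from h import *
pk(16,42)
im,_,_=snap('wrist','w16');slabfit('w16.npz',A)
cv2.imwrite('pics/c16.png',cv2.resize(im[60:310,200:440],None,fx=2.8,fy=2.3,interpolation=cv2.INTER_CUBIC))"
```

```text
tool in pocket X,Y,T mm 16.93 0.28 41.33
t 17.3 tcp [0.5362 0.0016 0.0413] q6 1.526 jaw yaw deg -93.29 z [ 0.0016  0.0084 -1.    ] shift cm [ 0.03  0.09 -0.07] turn -0.0015340828993366529 F [3.1 0.1 4.9] open 0.06
slab tilt deg 1.05 z at tool 67.49 n 5980 X range [-33.6  31.4] Y range all [-29.4  29.1] roll 0.08
 rail L 947 X [-23.1  17.4] Y 26.51 slope -0.02
 rail R 972 X [-22.8  17.1] Y -26.64 slope -0.1
```

View pics/c16.png

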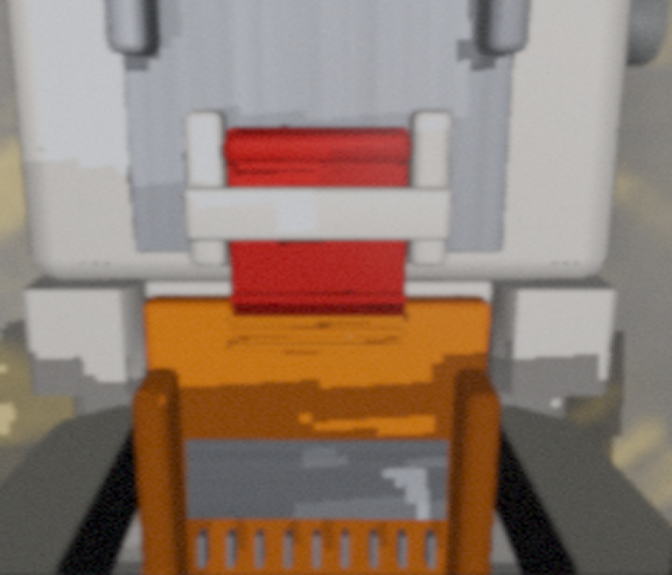

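The red nose (crop 320,310) now overlaps the orange end, so the catch has snapped over. Tilt is still about 1°, so I'll press a little more.

Call:
play_rows(increments=[[[0,0.0,0.1,0],[0,0,0.2,0],[0,0,0.2,0]]])

```text
t: 17.65
tool_pos: [0.5365, 0.0016, 0.0405]
orientation: [-2.152, 2.279, 0.007]
force: [-1.2, 0.5, 11.4]
opening: 0.0597
```

```bash
python3 -c "
from h import *
pk(16,42)
im,_,_=snap('wrist','w17');slabfit('w17.npz',A)"
```

```text
tool in pocket X,Y,T mm 17.21 0.3 40.53
t 17.65 tcp [0.5365 0.0016 0.0405] q6 1.526 jaw yaw deg -93.28 z [ 0.0019  0.0082 -1.    ] shift cm [ 0.03  0.12 -0.15] turn -0.0013502209871525395 F [-1.2  0.5 11.4] open 0.0597
slab tilt deg 0.31 z at tool 66.73 n 5807 X range [-33.4  31.3] Y range all [-29.4  29.2] roll 0.02
 rail L 956 X [-22.8  17.3] Y 26.54 slope 0.0
 rail R 966 X [-22.6  17.2] Y -26.65 slope -0.11
```

Call:
play_rows(increments=[[[0,0,-0.05,0],[0,0,-0.05,0],[0,0,-0.05,0],[0,0,-0.05,0],[0,0,-0.05,0]]], jaw=8.2)

```text
t: 18.2
tool_pos: [0.5361, 0.0017, 0.0406]
orientation: [-2.153, 2.279, 0.008]
force: [0.3, -0.3, 0.3]
opening: 0.0818
```

Call:
play_rows(increments=[[[0,0,-1.5,0],[0,0,-4,0],[0,0,-7,0],[0,0,-7.5,0],[0,0,-7.5,0]]])

```text
t: 18.7
tool_pos: [0.5375, 0.0009, 0.1179]
orientation: [-2.151, 2.278, 0.003]
force: [0.1, 1.0, -0.1]
opening: 0.0822
```

```bash
cat > fin.py <<'E'
from h import *
def fin(fn):
    P,c=cass(fn);X=(P[:,:2]-O)@EX*1000;Y=(P[:,:2]-O)@EY*1000;Z=P[:,2]*1000
    b=(abs(Y)<20)&(abs(Z-66.5)<3);M=np.c_[X[b],Y[b],np.ones(b.sum())];k=np.linalg.lstsq(M,Z[b],rcond=None)[0]
    print("slab pitch,roll deg",np.degrees(k[:2]).round(2),"z0",k[2].round(2),"X",np.percentile(X[b],[.5,99.5]).round(1),b.sum())
    for s in(Y>0,Y<0):
        q=s&(abs(Z-82)<3);print("rail X",np.percentile(X[q],[1,99]).round(1),"Y",np.percentile(Y[q],[2,50,98]).round(2),"yaw",np.degrees(np.polyfit(X[q],Y[q],1)[0]).round(2),"z",np.median(Z[q]).round(2))
E
python3 -c "
from fin import *
pk(35,75)
im,_,_=snap('wrist','w18');fin('w18.npz')
cv2.imwrite('pics/c18.png',cv2.resize(im[60:310,200:440],None,fx=2.8,fy=2.3,interpolation=cv2.INTER_CUBIC))"
```

```text
tool in pocket X,Y,T mm 18.27 -0.42 117.93
t 18.7 tcp [0.5375 0.0009 0.1179] q6 1.526 jaw yaw deg -93.28 z [ 0.0051  0.0078 -1.    ] shift cm [-0.01 -1.65  4.3 ] turn -0.0013636213563374966 F [ 0.1  1.  -0.1] open 0.0822
slab pitch,roll deg [0.24 0.03] z0 66.66 X [-52.3  48.2] 5290
rail X [-34.9  34.4] Y [24.35 26.74 29.55] yaw -0.33 z 82.31
rail X [-35.4  34.2] Y [-29.15 -26.23 -23.66] yaw -0.01 z 82.3
```

View pics/c18.png

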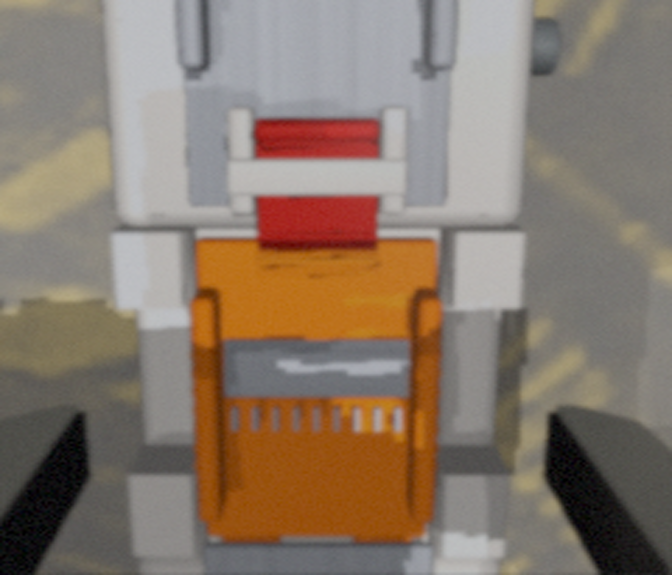

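The cassette is in place, with the red nose over the orange end and the tongues under the plate. As insurance I'll press the plain end gently with closed fingertips between the rails, at pocket x≈33.

Call:
play_rows(increments=[[[0,-0.7,0,0],[0,-1.45,1,0],[0,-1.45,2,0],[0,-1.45,3,0],[0,-1.45,4,0]]], jaw=0)

```text
t: 19.25
tool_pos: [0.5501, 0.0006, 0.0742]
orientation: [-2.153, 2.28, 0.009]
force: [-0.1, 0.8, -0.2]
opening: 0.0466
```

Call:
play_rows(increments=[[[0,0,0,0],[0,0,0,0],[0,0,0,0],[0,0,0,0],[0,0,0,0]]])

```text
t: 19.75
tool_pos: [0.5505, 0.0005, 0.0748]
orientation: [-2.153, 2.279, 0.008]
force: [-0.2, -0.4, -0.3]
opening: 0.0068
```

Call:
play_rows(increments=[[[0,0,0,0],[0,0,0,0],[0,0,0,0],[0,0,0,0],[0,0,0,0]]])

```text
t: 20.25
tool_pos: [0.5505, 0.0006, 0.0748]
orientation: [-2.153, 2.279, 0.008]
force: [-0.3, 0.4, -0.8]
opening: 0.0007
```

```bash
python3 -c "
from fin import *
pk(33,41)"
```

```text
tool in pocket X,Y,T mm 31.21 0.0 74.78
t 20.25 tcp [0.5505 0.0006 0.0748] q6 1.527 jaw yaw deg -93.28 z [ 0.0012  0.0082 -1.    ] shift cm [ 0.03 -0.18  3.38] turn -0.00131805167632848 F [-0.3  0.4 -0.8] open 0.0007
```

Call:
play_rows(increments=[[[0,0,1,0],[0,0,2,0],[0,0,2.8,0],[0,0,3.1,0],[0,0,3.2,0]]])

```text
t: 20.75
tool_pos: [0.5498, 0.0009, 0.0417]
orientation: [-2.153, 2.28, 0.01]
force: [0.0, 0.7, 0.2]
opening: 0.0006
```

Call:
play_rows(increments=[[[0,0,0.1,0],[0,0,0.2,0],[0,0,0.3,0],[0,0,0.3,0]]])

```text
t: 21.15
tool_pos: [0.5501, 0.0009, 0.0405]
orientation: [-2.153, 2.28, 0.009]
force: [-7.6, 0.3, 12.3]
opening: 0.0006
```

Call:
play_rows(increments=[[[0,0,0.25,0],[0,0,0.3,0],[0,0,0.3,0]]])

```text
t: 21.45
tool_pos: [0.5501, 0.0009, 0.0404]
orientation: [-2.154, 2.28, 0.009]
force: [-14.4, -0.0, 23.2]
opening: 0.0008
```

Call:
play_rows(increments=[[[0,0,-2,0],[0,0,-5,0],[0,0,-9,0],[0,0,-12,0],[0,0,-12,0]]])

```text
t: 21.95
tool_pos: [0.5538, -0.0005, 0.1669]
orientation: [-2.149, 2.275, -0.003]
force: [0.7, -0.6, 0.6]
opening: 0.0005
```

```bash
python3 -c "
from fin import *
pk(33,41)
im,D,cp=snap('wrist','w19');fin('w19.npz')
a=cv2.resize(im[40:330,200:440],(400,483));im2,_,_=snap('side','s19');b=cv2.resize(im2[150:280,250:400],(400,347));can=np.zeros((483,800,3),np.uint8);can[:,:400]=a;can[:347,400:]=b;cv2.imwrite('pics/c19.png',can)
hsv=cv2.cvtColor(im,cv2.COLOR_BGR2HSV);m=(cv2.inRange(hsv,(0,160,80),(6,255,255))|cv2.inRange(hsv,(174,160,80),(180,255,255)));ys,xs=np.nonzero(m);Q=withdepth(cp,np.c_[xs,ys],D);X=(Q[:,:2]-O)@EX*1000;Z=Q[:,2]*1000;Y=(Q[:,:2]-O)@EY*1000
q=(abs(Y)<16)&(X>30)&(X<100)&(Z>60);print('red X',np.percentile(X[q],[.5,1,99]).round(1))
im,D,cp=load('w3.npz');hsv=cv2.cvtColor(im,cv2.COLOR_BGR2HSV);m=(cv2.inRange(hsv,(0,160,80),(6,255,255))|cv2.inRange(hsv,(174,160,80),(180,255,255)));ys,xs=np.nonzero(m);Q=withdepth(cp,np.c_[xs,ys],D);X=(Q[:,:2]-O)@EX*1000;Y=(Q[:,:2]-O)@EY*1000
q=(abs(Y)<16)&(X>30)&(X<100);print('red before X',np.percentile(X[q],[.5,1,99]).round(1))
"
```

```text
tool in pocket X,Y,T mm 34.63 -0.82 166.86
t 21.95 tcp [ 5.538e-01 -5.000e-04  1.669e-01] q6 1.528 jaw yaw deg -93.25 z [ 0.0099  0.0071 -0.9999] shift cm [1.000e-02 2.800e-01 1.258e+01] turn -0.000925230202843963 F [ 0.7 -0.6  0.6] open 0.0005
slab pitch,roll deg [0.71 0.09] z0 66.4 X [-8.3 48.3] 1748
rail X [-16.   34.6] Y [24.34 26.95 29.72] yaw -1.44 z 82.16
rail X [-13.9  34.6] Y [-29.28 -26.56 -23.69] yaw 0.84 z 82.38
red X [48.9 48.9 84.1]
red before X [48.1 48.1 82.9]
```

View pics/c19.png

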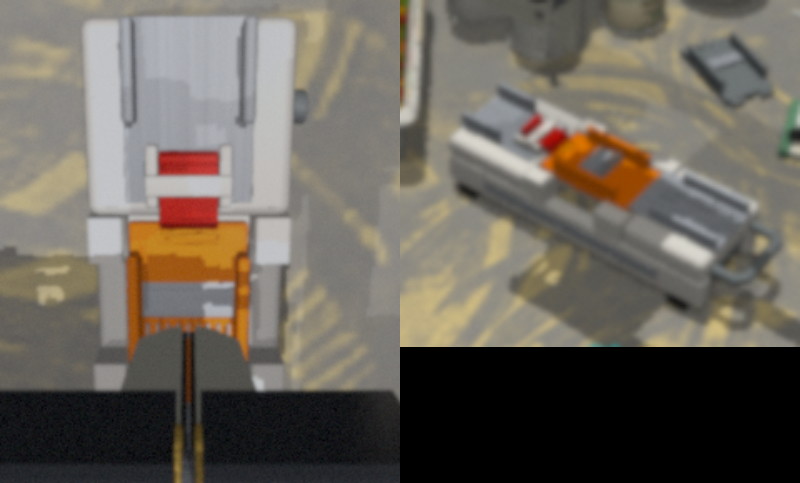

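Call:
play_rows(increments=[[[-4,2,0,0],[-8,4,0,0],[-8,4,0,0],[-8,4,0,0],[-8,4,0,0]]])

```text
t: 22.55
tool_pos: [0.5154, 0.0813, 0.1612]
orientation: [-2.153, 2.28, 0.007]
force: [-0.1, 0.0, 0.1]
opening: 0.0007
```

```bash
python3 -c "
from fin import *
im,D,cp=snap('wrist','w20');fin('w20.npz')
vs,us=np.mgrid[0:300,200:600];Q=withdepth(cp,np.c_[us.ravel(),vs.ravel()],D)
X=(Q[:,:2]-O)@EX*1000;Y=(Q[:,:2]-O)@EY*1000;Z=Q[:,2]*1000
q=(abs(Z-66.4)<1.5)&(abs(Y)>34)&(abs(Y)<50)&(((X>30)&(X<50))|((X>-56)&(X<-30)));k=np.linalg.lstsq(np.c_[X[q],Y[q],np.ones(q.sum())],Z[q],rcond=None)[0];print('guides pitch roll z',np.degrees(k[:2]).round(2),k[2].round(2),q.sum())
hsv=cv2.cvtColor(im,cv2.COLOR_BGR2HSV);m=(cv2.inRange(hsv,(0,160,80),(6,255,255))|cv2.inRange(hsv,(174,160,80),(180,255,255)))[0:300,200:600].ravel()>0
q=m&(abs(Y)<16)&(X>30)&(X<100)&(Z>60);print('red X',np.percentile(X[q],[.5,99]).round(1))
cv2.imwrite('pics/c20.png',cv2.resize(im[40:290,300:520],None,fx=2.6,fy=2.3,interpolation=cv2.INTER_CUBIC));print(read_state()['t'])
"
```

```text
slab pitch,roll deg [ 0.25 -0.04] z0 66.75 X [-51.5  46.9] 4193
rail X [-35.1  34. ] Y [24.67 27.88 30.42] yaw 0.04 z 82.3
rail X [-35.  33.] Y [-27.92 -25.87 -24.09] yaw -0.19 z 82.48
guides pitch roll z [ 0.06 -0.02] 66.62 2010
red X [47.8 83.1]
22.6
```

View pics/c20.png

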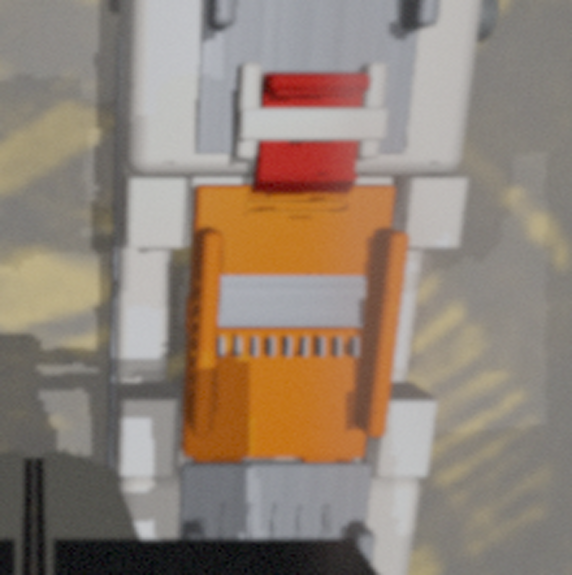

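```bash
python3 -c "
from plant import *
print(close_job())"
```

```text
the job is handed in; nothing more can be done
None
```

The orange julienne cassette is home in the slicer pocket, blade side up, with its tongues under the infeed plate and the red catch snapped over its plain end. I handed the job in at about 22.6 s of the 54 s allowed.

**How it went**
- **First two grips missed:** the real fingertips sit about 36 mm higher than the stated tool data implies. Both cameras showed this, so I used the measured offset from then on.
- **Tilting:** the tool stays vertical, so I pivoted the cassette in the fingers to about 15.8° by pressing its plain end on the slicer's side rim.
- **Seating:** I slid the tongues under the plate until they met the wall with about 5 N, then lowered the plain end past the catch. A last press with closed fingertips reached 23 N, and I backed the arm clear.

**Last checks**
- **Height:** the slab top was 66.75 mm against 66.6 mm for the guide tops beside it. The two should be level.
- **Square and flat:** yaw was within 0.2° and roll about 0°. Pitch read 0.25° on the cassette and 0.06° on the guides. The difference is about 0.2–0.3 mm over its length; the 23 N press moved nothing measurable, so I put it down to measurement noise.
- **Catch:** its front edge was at 47.8 mm, against 48.1 mm before insertion, so it is fully forward over the cassette's end.
- **Other things on the counter:** nothing touched them that I noticed, but I did not measure their positions again at the end.

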